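Make up two call-out kits in their moulded trays

ROBOT

A 6-joint arm with a two-finger parallel gripper is mounted at the origin on a cart in front of the work surface, level with it; the furniture and walls round the work are solid. World frame = base frame: x ahead of the robot, y to its left, z up, the work surface at z = 0. Lengths are in m, angles in rad, forces in N, time in s.
With the tool pointing down it reaches from about 0.425 to 0.925 m from the base axis. Payload 12.5 kg.
Tool frame: the origin (TCP) lies at the very end of the fingers, on their centre line; the grasp point (between the pads) lies 19 mm behind it; z points along the fingers, y is the line along which they close (so a half turn about z gives the same grasp; the last joint's range is limited). The gripper opens to 85 mm and grips with 20 to 120 N. Pads are 22 mm wide; open, the fingers measure 114 mm over their backs; the gripper's body (76 mm by 85 mm) begins 54 mm behind the grasp point. The pads swing forward as they close: fully open they stand 13 mm farther back than shut.
Start: joints at [-1.406, 0.491, 1.559, -0, 1.092, -0.106], TCP at [0.167, -0.602, 0.231] pointing down, gripper open.
Joint ranges: [-3.1, 3.1], [-0.84, 2.19], [0.05, 2.79], [-1.13, 4.28], [0.06, 2.93], [-2.69, 2.69]. Speed limits (rad/s): [2.22, 2.22, 2.79, 3.14, 3.14, 3.14].

INTERFACE

Orientations are given as a unit quaternion [x, y, z, w].
In Python, from rig import bot gives the robot as it stands.
- The arm moves only by the tool servo_tool, never from a script. Its argument "motion" is a list of rows, each an object with "dr": the turn, a rotation vector about the world's x, y, z normalised to -1 to 1, where 1 is 180 degrees, a list of three; "dp": the shift along the world's x, y, z normalised to -1 to 1, where 1 is 0.4 m, a list of three; "grip": the closure, from 0 (fully open) to 1 (shut). In form: [{"dr": [rx, ry, rz], "dp": [dx, dy, dz], "grip": grip}, ...]. A call has 1 to 12 rows; each row is the pose to reach, as a shift and turn from the pose commanded when the call began, turning the shorter way round; what a row does not reach only later rows make up. A row lasts 1/12 s, in which the tool goes at most 41.7 mm and 7.16 degrees, less where a joint would pass 70% of its speed; a pose out of reach is approached as far as the arm can. A call with a number of a shift or a turn outside -1 to 1 is refused whole. A call with a gripper value outside its range is refused whole. The fingers move at their own pace and stop on an object; "grip_force" is the grip in N (left out, the last holds). Time passes only in rows, so rows that repeat a pose let the fingers close. It gives the time, the measured TCP pose, the force, the opening and the grip force at its end, in the units of the state.
- bot.get_obs(): the state, without advancing time (a new reading comes with each control period).
- bot.read_camera(name): name is "scene" or "side" or "wrist"; returns a dict with "img" (400x640x3 uint8, red, green, blue), "fov_y" (degrees; the focal length in pixels is half the picture's height over the tangent of half this angle, whatever the lens; pixels are square), "cx", "cy" (the principal point, pixels), "pose" (4x4, takes a point from camera to world coordinates). Camera axes: x right, y down, z forward; pixel columns grow to the right and rows downward; lengths in m; the calibration is good to about 2 mm. A picture is of the moment at which its call begins. There is no depth.
- bot.close_job(): hands the job in; it is judged then, once.
Trained networks look in the newest picture that a camera, given by its name, has taken for a name from the list of things; names that differ only in an ending like _2 or _b are one class to them, and where a whole thing is asked for, a point or a joint stands for the part that bears it (a point fixed in the world has none). Each returns a list of dicts, best first, with "conf" (0 to 1); they miss things now and then, are a little off and sometimes report something else, mostly with a low value. They report only what shows in the picture. A call takes as long as a camera call.
- bot.find_in(target, camera): "xyz" ([x, y, z] in m, in the coordinates of the camera as it stood for that picture, good to about 4 mm: the middle of the surface that is visible of it).
The state is a dict: "time": time; "joint_positions": joint angles; "joint_velocities": joint speeds; "tau": joint torques, N m; "ee_pos": TCP position; "orientation": TCP orientation; "contact_force": force on the tool from outside, world axes, zero at the start; "wrist_torque": the same for the moment, N m; "grip_width": finger opening in m; "grip_force": force on a finger pad.
Only numpy, scipy, OpenCV 4.12 (cv2) and the standard library are available. Lean on these libraries where they do the work, as an engineer would, in place of code of your own. Each camera call takes 0.05 s, during which the arm holds its last target. There are 200 camera calls.

TASK

Make up the two call-out kits from the stock on the bench. The bigger tray is the fixing kit: the long screwdriver, the tub of screws and the tape measure; the smaller tray is the radio kit: the short screwdriver and the radio battery pack. Bed each thing down in the recess moulded for it, lying the way the recess is shaped, keep the tub of screws upright so that nothing spills, and leave the pliers, which belong to neither kit, where they lie.

Things in the scene. Friction and masses are not known exactly. Their poses are not given: they have to be found in the camera images.
- fixing_tray: The bigger kit tray, fixed: grey plastic plate 228 x 168 x 15 mm with 3 recesses 10 mm deep (black floors 5 mm above the bench), each 7 mm wider all round than its thing: screwdriver shape, 79 mm circle, and 78 x 82 mm with a hook notch. Origin: centre of underside; x along the long side, about away from the robot, z up. 'Place' below is where a thing's origin belongs, x, y mm in its tray's frame.
- radio_tray: The smaller kit tray, fixed: same make, 204 x 156 x 15 mm, 2 recesses 10 mm deep (floors 5 mm above the bench), 7 mm play all round: screwdriver shape, and 92 x 66 mm for the pack with 40 mm wide finger reliefs, as deep, reaching 12 mm further out in +y and -y at its middle. Origin: centre of underside; x along the long side, about away from the robot, z up.
- long_screwdriver: The longer screwdriver (193 mm, red handle), lying. Origin: mid-length, underside; y along it to the handle end, z up. Handle y +3 to +96 mm, 26 mm wide and high: grip across x near y = 45 mm; shaft 6 mm thick, at 10 to 16 mm height. 0.09 kg. Place in the bigger tray: (0, 54), handle to tray +x (its y along tray x). Seated, the handle stands 16 mm above the tray top.
- short_screwdriver: The shorter screwdriver (168 mm, yellow handle), lying. Origin: mid-length, underside; y along it to the handle end, z up. Handle y -10 to +84 mm, 26 mm wide and high: grip across x near y = 35 mm; shaft 6 mm thick. 0.09 kg. Place in the smaller tray: (0, 48), handle to tray +x (its y along tray x).
- screw_tub: Small round open tub of screws, 65 mm across, 46 mm high, upright; about 0.19 kg. Origin: centre of underside, z up. Grip across the diameter, pads well down its side. Place in the bigger tray: (-62, -24), in the round recess, turned anyhow. (Mind the 134 mm high black crate on the bench beyond the right-hand stock, x > 0.63, y < 0.02 m.)
- tape_measure: Black tape measure lying flat, yellow disc on top, 35 mm high, about 0.22 kg. Body x -32 to 32, y -26 to +42 mm; metal hook sticks out to y = -41 mm. Origin at the underside, 8 mm from the body's middle towards the hook; z up. Grip across x (64 mm) near y = 8 mm. Place in the bigger tray: (56, -32), its axes parallel to the tray's, hook in the notch at the recess's -y side.
- battery_pack: Flat black radio battery pack lying flat, 78 x 52 mm (x by y), 20 mm high, about 0.16 kg. Origin: centre of underside, z up. Grip across y (52 mm) at its middle. Place in the smaller tray: (0, -22), its x along tray x, either way round.
- pliers: Red-handled pliers, 168 mm long, 16 mm high, lying on the bench; part of neither kit, to be left alone. Origin: middle of the underside; handles towards +y.

How it is judged:
By the outcome, as a careful person would: the job done as asked, in the order asked, and still so for the second after the job is handed in, with the robot touching nothing.
It also fails if it takes over 128 s, if anything falls off the work surface, if the arm or the gripper's body presses on something with over 40 N, if the wrist force passes 120 N, or if a joint passes its speed limit or range.

## Working session

There is one attempt and no reset: what is moved stays moved. The work goes in short steps, Python scripts to look and compute and a tool call to move; the robot and the scene stay as the last step left them, time stands still between calls to the robot, and variables do not carry over. Pictures are saved under pics/ and viewed, at most 14 in all, crops included, and the job is handed in when it is done.

Besides the shell and the picture viewer there is one more tool, called after "Call:" as name(argument=value, ...), one argument or row to a line, values as JSON. servo_tool: Moves the arm, as the interface text tells. Its arguments: {"type":"object","properties":{"motion":{"type":"array","items":{"type":"object","properties":{"dr":{"type":"array","items":{"type":"number","minimum":-1,"maximum":1}},"dp":{"type":"array","items":{"type":"number","minimum":-1,"maximum":1}},"grip":{"type":"number"}}}},"grip_force":{"type":"number"}},"required":["motion"]}

```bash
ls; mkdir -p pics; cat > h.py <<'E'
import numpy as np, cv2
from rig import bot
from scipy.spatial.transform import Rotation as R
def K(c):
    f=c["img"].shape[0]/2/np.tan(np.radians(c["fov_y"])/2); return f,c["cx"],c["cy"]
def to_plane(c,uv,z):
    f,cx,cy=K(c); P=np.array(c["pose"]); d=P[:3,:3]@np.array([(uv[0]-cx)/f,(uv[1]-cy)/f,1]); o=P[:3,3]
    return o+d*(z-o[2])/d[2]
def proj(c,p):
    f,cx,cy=K(c); P=np.array(c["pose"]); q=P[:3,:3].T@(np.array(p)-P[:3,3]); return np.array([cx+f*q[0]/q[2],cy+f*q[1]/q[2]])
def snap(n,name=None):
    c=bot.read_camera(n)
    if name: cv2.imwrite("pics/"+name+".png",c["img"][:,:,::-1])
    return c
def find(t,n,c):
    P=np.array(c["pose"]); return [(round(d["conf"],2),np.round(P[:3,:3]@np.array(d["xyz"])+P[:3,3],3).tolist()) for d in bot.find_in(t,n)[:3]]
THINGS="fixing_tray radio_tray long_screwdriver short_screwdriver screw_tub tape_measure battery_pack pliers".split()
E
python3 - <<'E'
from h import *
np.set_printoptions(precision=3,suppress=True)
o=bot.get_obs(); print(o)
for n in ("scene","side"):
    c=snap(n,n+"0"); print(n,c["fov_y"],c["cx"],c["cy"],c["pose"])
    for t in THINGS: print(t,find(t,n,c))
E
```

```text
pics
{'time': 0.0, 'joint_positions': array([-1.406,  0.492,  1.559,  0.   ,  1.092, -0.106]), 'joint_velocities': array([-0.   , -0.   ,  0.002,  0.   , -0.001,  0.   ]), 'tau': array([  0.001, -61.844, -26.16 ,  -0.   ,   0.004,  -0.   ]), 'ee_pos': array([ 0.167, -0.602,  0.231]), 'orientation': array([ 0.991,  0.135, -0.   , -0.001]), 'contact_force': array([ 0.184, -0.259,  0.58 ]), 'wrist_torque': array([-0.033, -0.007, -0.011]), 'grip_force': 0.0, 'grip_width': 0.08520886670139731}
scene 56.00419954544559 321.50401790934194 197.21696171911543 [[-0.473 -0.493  0.73  -0.211]
 [-0.881  0.248 -0.404  0.563]
 [ 0.018 -0.834 -0.552  0.605]
 [ 0.     0.     0.     1.   ]]
fixing_tray [(0.77, [0.508, -0.095, 0.009])]
radio_tray [(0.95, [0.487, 0.352, 0.019]), (0.58, [0.402, 0.168, 0.021])]
long_screwdriver [(0.74, [0.405, 0.167, 0.018])]
short_screwdriver [(0.84, [0.477, 0.148, 0.021])]
screw_tub [(0.97, [0.644, 0.249, 0.031])]
tape_measure [(0.77, [0.657, 0.143, 0.031])]
battery_pack [(0.61, [0.562, 0.1, 0.016])]
pliers [(0.75, [0.674, 0.448, 0.01])]
side 48.631697912927066 323.7381911383443 199.56433191829964 [[-0.522 -0.633  0.572 -0.069]
 [-0.853  0.378 -0.36   0.51 ]
 [ 0.012 -0.676 -0.737  0.805]
 [ 0.     0.     0.     1.   ]]
fixing_tray [(0.88, [0.473, -0.118, 0.017])]
radio_tray [(0.84, [0.488, 0.35, 0.015]), (0.7, [0.674, 0.45, 0.016]), (0.46, [0.663, 0.144, 0.036])]
long_screwdriver [(0.72, [0.401, 0.163, 0.02])]
short_screwdriver [(0.64, [0.477, 0.149, 0.019])]
screw_tub []
tape_measure [(0.64, [0.663, 0.142, 0.035])]
battery_pack [(0.61, [0.56, 0.094, 0.019])]
pliers [(0.66, [0.675, 0.449, 0.011])]
```

View pics/scene0.png

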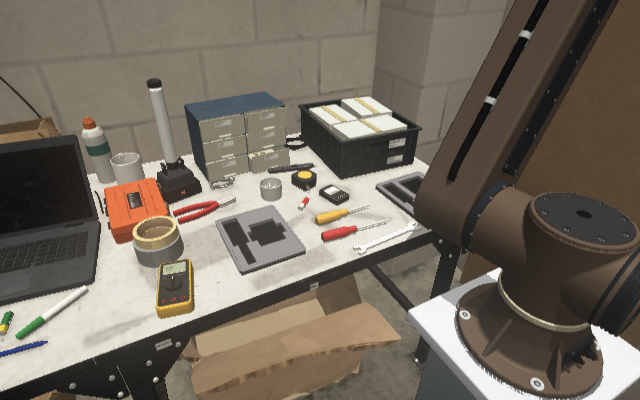

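View pics/side0.png

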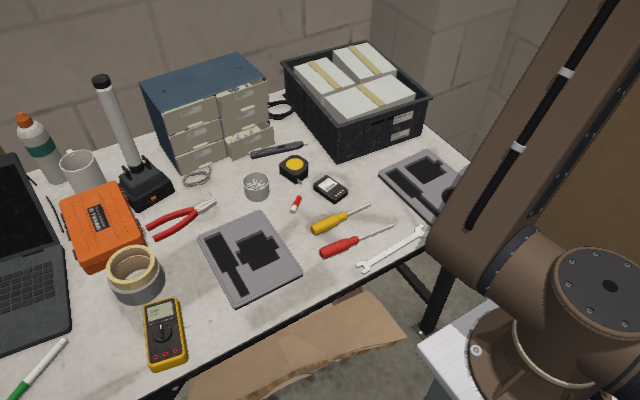

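The stock lies between the two trays: the radio tray is at left centre (250,255 in the side view), the fixing tray is at the right and partly hidden by the arm (425,180), and the pliers are at (180,218). I'll move the arm over the stock and look from the wrist camera.

Call:
servo_tool(
  motion=[
    {"dr": [0, 0, 0], "dp": [0.7, 1, 0.4], "grip": 0},
    {"dr": [0, 0, 0], "dp": [0.7, 1, 0.4], "grip": 0},
    {"dr": [0, 0, 0], "dp": [0.7, 1, 0.4], "grip": 0},
    {"dr": [0, 0, 0], "dp": [0.7, 1, 0.4], "grip": 0},
    {"dr": [0, 0, 0], "dp": [0.7, 1, 0.4], "grip": 0},
    {"dr": [0, 0, 0], "dp": [0.7, 1, 0.4], "grip": 0},
    {"dr": [0, 0, 0], "dp": [0.7, 1, 0.4], "grip": 0},
    {"dr": [0, 0, 0], "dp": [0.7, 1, 0.4], "grip": 0},
    {"dr": [0, 0, 0], "dp": [0.7, 1, 0.4], "grip": 0},
    {"dr": [0, 0, 0], "dp": [0.7, 1, 0.4], "grip": 0},
    {"dr": [0, 0, 0], "dp": [0.7, 1, 0.4], "grip": 0},
    {"dr": [0, 0, 0], "dp": [0.7, 1, 0.4], "grip": 0},
  ],
)

```text
time: 1.9
ee_pos: [0.4403, -0.2111, 0.388]
orientation: [0.991, 0.135, 0.0, 0.0]
contact_force: [0.0, -0.6, 0.4]
grip_width: 0.0855
grip_force: 0.0
```

```bash
python3 - <<'E'
from h import *
np.set_printoptions(precision=3,suppress=True)
o=bot.get_obs(); print(o["time"],o["ee_pos"],o["orientation"],o["joint_positions"])
c=snap("wrist","w1"); print(c["fov_y"],c["pose"])
for u,v in ((0,0),(639,0),(0,399),(639,399)): print(to_plane(c,(u,v),0)[:2])
print(find("fixing_tray","wrist",c))
E
```

```text
1.9 [ 0.44  -0.211  0.388] [0.991 0.135 0.    0.   ] [-0.582  0.158  1.636 -0.     1.347  0.718]
67.53678060825108 [[ 0.267 -0.924 -0.275  0.51 ]
 [-0.964 -0.256 -0.078 -0.192]
 [ 0.002  0.286 -0.958  0.531]
 [ 0.     0.     0.     1.   ]]
[0.539 0.326]
[ 0.802 -0.623]
[-0.295  0.347]
[ 0.096 -1.073]
[(0.9, [0.464, -0.129, 0.017])]
```

View pics/w1.png

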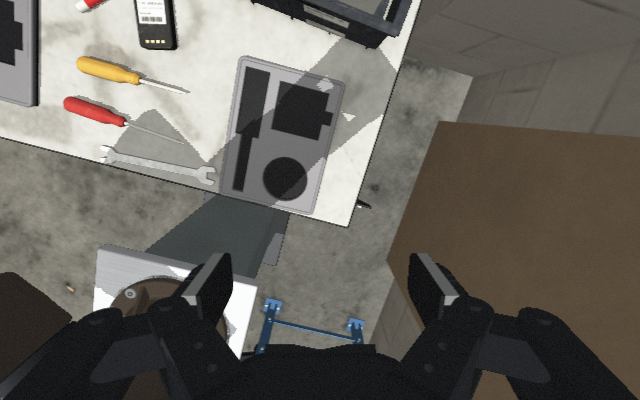

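The fixing tray is fully visible here: its corners are about (240,57), (345,82), (311,213) and (220,194), and the driver slot, hook recess and circle all show. Next I'll move over the stock.

Call:
servo_tool(
  motion=[
    {"dr": [0, 0, -0.086], "dp": [0.2, 0.85, 0], "grip": 0},
    {"dr": [0, 0, -0.086], "dp": [0.2, 0.85, 0], "grip": 0},
    {"dr": [0, 0, -0.086], "dp": [0.2, 0.85, 0], "grip": 0},
    {"dr": [0, 0, -0.086], "dp": [0.2, 0.85, 0], "grip": 0},
    {"dr": [0, 0, -0.086], "dp": [0.2, 0.85, 0], "grip": 0},
    {"dr": [0, 0, -0.086], "dp": [0.2, 0.85, 0], "grip": 0},
    {"dr": [0, 0, -0.086], "dp": [0.2, 0.85, 0], "grip": 0},
    {"dr": [0, 0, -0.086], "dp": [0.2, 0.85, 0], "grip": 0},
    {"dr": [0, 0, -0.086], "dp": [0.2, 0.85, 0], "grip": 0},
    {"dr": [0, 0, -0.086], "dp": [0.2, 0.85, 0], "grip": 0},
    {"dr": [0, 0, -0.086], "dp": [0.2, 0.85, 0], "grip": 0},
    {"dr": [0, 0, -0.086], "dp": [0.2, 0.85, 0], "grip": 0},
  ],
)

```text
time: 3.0
ee_pos: [0.5196, 0.1262, 0.3868]
orientation: [1.0, 0.0, -0.0, 0.0]
contact_force: [0.3, -0.0, 0.2]
grip_width: 0.0855
grip_force: 0.0
```

```bash
cat >> h.py <<'E'
def rect(c,z,x0,x1,y0,y1,s=1000):
    # top view: image row 0 = x1 (far), col 0 = y1 (left); s px per m
    pts=np.float32([proj(c,(x,y,z)) for x,y in ((x1,y1),(x1,y0),(x0,y1),(x0,y0))])
    w,h=int((y1-y0)*s),int((x1-x0)*s)
    H=cv2.getPerspectiveTransform(pts,np.float32([[0,0],[w,0],[0,h],[w,h]]))
    return cv2.warpPerspective(c["img"],H,(w,h),flags=cv2.INTER_CUBIC)
E
python3 - <<'E'
from h import *
import pickle
np.set_printoptions(precision=3,suppress=True)
o=bot.get_obs(); print(o["time"],o["ee_pos"],o["orientation"],o["joint_positions"])
c=snap("wrist","w2"); pickle.dump(c,open("w2.pkl","wb"))
for t in THINGS: print(t,find(t,"wrist",c))
g=rect(c,0.015,0.36,0.76,-0.25,0.54); cv2.imwrite("pics/r2.png",g[:,:,::-1])
E
```

```text
3.0 [0.52  0.126 0.387] [ 1.  0. -0.  0.] [ 0.115  0.236  1.539 -0.     1.368  1.685]
fixing_tray [(0.75, [0.466, -0.135, 0.016])]
radio_tray [(0.98, [0.504, 0.351, 0.014])]
long_screwdriver [(0.95, [0.411, 0.162, 0.021])]
short_screwdriver [(0.71, [0.483, 0.143, 0.021])]
screw_tub []
tape_measure [(0.93, [0.676, 0.132, 0.038])]
battery_pack [(0.68, [0.578, 0.088, 0.02])]
pliers [(0.95, [0.681, 0.438, 0.016])]
```

View pics/r2.png

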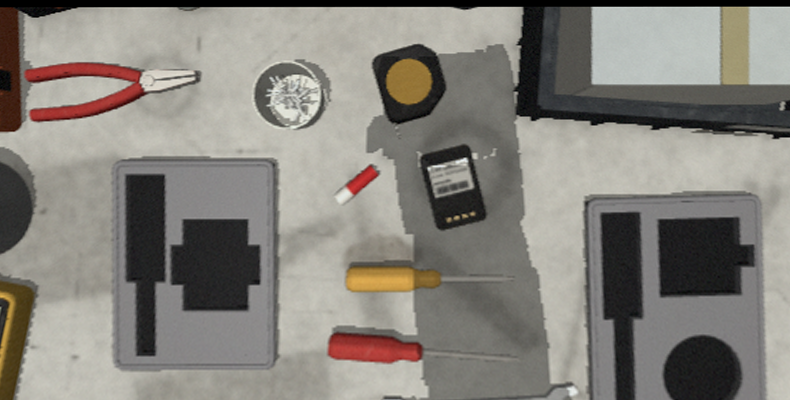

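The rectified top view (1 px = 1 mm, x = 0.76 - row/1000, y = 0.54 - col/1000) shows:

| Thing | Pixel position |
|---|---|
| Radio tray centre | about (195,264) |
| Tub | (290,95) |
| Tape measure | (409,82), hook at about (398,131) |
| Battery pack | (455,187) |
| Short screwdriver handle | (393,278) |
| Long screwdriver handle | (376,347) |
| Fixing tray | at right, slightly turned |

Next I'll measure each one precisely.

```bash
cat > fit.py <<'E'
from h import *
import pickle
from scipy.optimize import minimize
def box(x0,x1,y0,y1): return np.array([(x0,y0),(x1,y0),(x1,y1),(x0,y1)],float)
a=np.linspace(0,2*np.pi,60)
FIX=[box(-4,103,34,74),box(-103.5,-4,44,64),np.c_[-62+39.5*np.cos(a),-24+39.5*np.sin(a)],box(17,95,-65,17),box(45,67,-80,-65)]
RAD=[box(-17,91,28,68),box(-91,-17,38,58),box(-46,46,-55,11),box(-20,20,-67,23)]
def T(p,poly,z):
    c,s=np.cos(p[2]),np.sin(p[2]); q=poly/1000@np.array([[c,s],[-s,c]])+p[:2]; return np.c_[q,np.full(len(q),z)]
def mask(c,p,polys,S=4):
    m=[]
    for z in(.005,.015):
        im=np.zeros((400,640),np.uint8)
        for q in polys: cv2.fillPoly(im,[np.round(np.array([proj(c,v) for v in T(p,q,z)])*2**S).astype(np.int32)],255,shift=S,lineType=cv2.LINE_AA)
        m.append(im)
    return cv2.GaussianBlur(np.minimum(*m).astype(float)/255,(0,0),1.2)
def fit_tray(c,p0,polys,size):
    g=cv2.cvtColor(c["img"],cv2.COLOR_RGB2GRAY).astype(float)
    roi=np.zeros((400,640),np.uint8); L,W=size
    cv2.fillConvexPoly(roi,np.array([proj(c,v) for v in T(p0,box(-L/2+6,L/2-6,-W/2+6,W/2-6),.015)]).astype(np.int32),1)
    obs=cv2.GaussianBlur(np.clip((62-g)/15,0,1),(0,0),1.2)
    cost=lambda d:((mask(c,np.array(p0)+d*[.01,.01,.1],polys)-obs)[roi>0]**2).mean()
    r=minimize(cost,[0,0,0],method="Nelder-Mead",options=dict(initial_simplex=np.array([[0,0,0],[.6,0,0],[0,.6,0],[0,0,.4]]),xatol=.01,fatol=1e-5))
    return np.array(p0)+r.x*[.01,.01,.1],r.fun
E
python3 - <<'E'
from fit import *
np.set_printoptions(precision=4,suppress=True)
c2=pickle.load(open("w2.pkl","rb")); 
print("rad",fit_tray(c2,[.496,.345,.01],RAD,(204,156)))
print("fix w2",fit_tray(c2,[.452,-.135,.025],FIX,(228,168)))
def warp(z): return rect(c2,z,.36,.76,-.25,.54,2000)
def seg(m,x0,x1,y0,y1):
    k=np.zeros_like(m); r0,r1,q0,q1=[int(v*2000) for v in(.76-x1,.76-x0,.54-y1,.54-y0)]; k[r0:r1,q0:q1]=m[r0:r1,q0:q1]
    cs,_=cv2.findContours(k,cv2.RETR_EXTERNAL,cv2.CHAIN_APPROX_NONE); return max(cs,key=cv2.contourArea)
def rep(n,ct):
    (u,v),(w,h),an=cv2.minAreaRect(ct); print(n,"c",.76-v/2000,.54-u/2000,"wh",w/2,h/2,"ang",an, "corners",np.round([(.76-q[1]/2000,.54-q[0]/2000) for q in cv2.boxPoints(((u,v),(w,h),an))],3).tolist())
w=warp(.013); hsv=cv2.cvtColor(w,cv2.COLOR_RGB2HSV); H,S,V=cv2.split(hsv)
rep("long",seg((((H<8)|(H>172))&(S>120)).astype(np.uint8)*255,.38,.45,.1,.23))
rep("short",seg(((H>8)&(H<30)&(S>110)).astype(np.uint8)*255,.45,.52,.08,.21))
g=cv2.cvtColor(warp(.02),cv2.COLOR_RGB2GRAY); m=cv2.morphologyEx((g<60).astype(np.uint8)*255,cv2.MORPH_CLOSE,np.ones((31,31)))
rep("pack",seg(m,.50,.64,.04,.14))
wt=warp(.035); H,S,V=cv2.split(cv2.cvtColor(wt,cv2.COLOR_RGB2HSV))
rep("disc",seg(((H>10)&(H<30)&(S>90)).astype(np.uint8)*255,.62,.75,.08,.18))
g=cv2.cvtColor(wt,cv2.COLOR_RGB2GRAY); m=cv2.morphologyEx((g<50).astype(np.uint8)*255,cv2.MORPH_CLOSE,np.ones((41,41))); rep("tape",seg(m,.62,.75,.08,.19))
wb=warp(.046); g=cv2.cvtColor(wb,cv2.COLOR_RGB2GRAY)
cc=cv2.HoughCircles(cv2.GaussianBlur(g[40:320,450:720],(0,0),2),cv2.HOUGH_GRADIENT,1,500,param1=80,param2=15,minRadius=58,maxRadius=72)
print([( .76-(v+40)/2000,.54-(u+450)/2000,r/2) for u,v,r in cc[0][:1]])
A=cv2.resize(wb[0:360,420:1000],None,fx=1.3,fy=1.3); cv2.imwrite("pics/c2.png",A[:,:,::-1])
E
```

```text
rad (array([0.4936, 0.3493, 0.0024]), np.float64(0.0018380957893304926))
fix w2 (array([ 0.4453, -0.139 ,  0.028 ]), np.float64(0.002201764205405183))
long c 0.41103677368164065 0.1652279968261719 wh 93.41634368896484 26.038461685180664 ang 4.39870548248291 corners [[0.4020000100135803, 0.21299999952316284], [0.42800000309944153, 0.210999995470047], [0.41999998688697815, 0.11800000071525574], [0.39399999380111694, 0.11999999731779099]]
short c 0.481 0.14700000000000002 wh 25.0 94.0 ang 90.0 corners [[0.49399998784065247, 0.1940000057220459], [0.49399998784065247, 0.10000000149011612], [0.46799999475479126, 0.10000000149011612], [0.46799999475479126, 0.1940000057220459]]
pack c 0.5730878143310547 0.08790975952148439 wh 77.49341583251953 51.66228103637695 ang 75.52970886230469 corners [[0.6039999723434448, 0.12300000339746475], [0.6169999837875366, 0.0729999989271164], [0.5419999957084656, 0.05299999937415123], [0.5289999842643738, 0.10300000011920929]]
disc c 0.675487075805664 0.13146984863281252 wh 45.497684478759766 45.03811264038086 ang 23.198589324951172 corners [[0.6639999747276306, 0.16099999845027924], [0.7049999833106995, 0.14399999380111694], [0.6869999766349792, 0.10199999809265137], [0.6460000276565552, 0.11900000274181366]]
tape c 0.6739009399414062 0.12897171020507814 wh 68.47423553466797 61.949615478515625 ang 74.05460357666016 corners [[0.6980000138282776, 0.1679999977350235], [0.7149999737739563, 0.10899999737739563], [0.6489999890327454, 0.09000000357627869], [0.6320000290870667, 0.14900000393390656]]
[(np.float32(0.66025), np.float32(0.24525002), np.float32(31.25))]
```

View pics/c2.png

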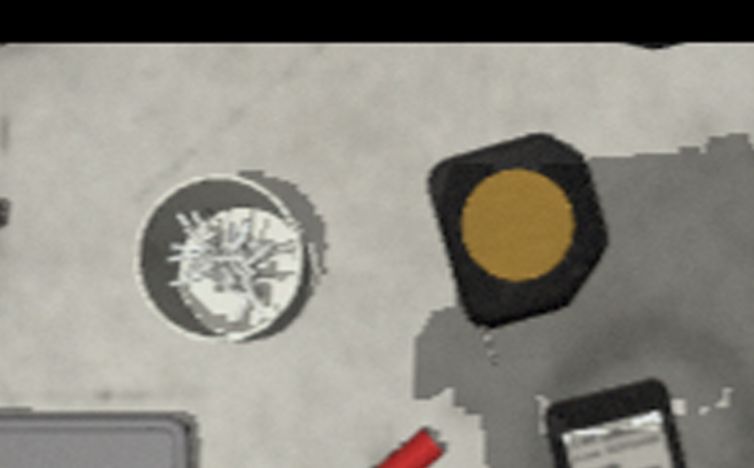

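The tub rim is at about (220,258) and the tape body at (518,228). The bright bits at (490,345) could be the hook or just shadow speckle, so I need a closer crop.

```bash
python3 - <<'E'
from h import *
import pickle
a=cv2.imread("pics/side0.png"); b=cv2.imread("pics/w2.png"); c=pickle.load(open("w2.pkl","rb")); u,v=proj(c,(.674,.13,.02)).astype(int); print(u,v,c["pose"][:3,3])
A=cv2.resize(a[140:205,255:345],(760,549)[0:2],interpolation=cv2.INTER_CUBIC)[:,:]
B=cv2.resize(b[v-35:v+35,u-45:u+45],(760,591),interpolation=cv2.INTER_CUBIC)
o=np.hstack([cv2.resize(A,(400,290)),cv2.resize(B,(400,290))]); cv2.imwrite("pics/tape.png",o)
E
```

```text
316 57 [0.59246178 0.12602752 0.52941574]
```

View pics/tape.png

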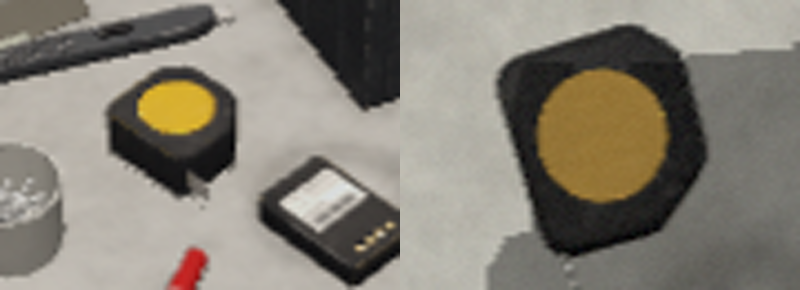

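The hook shows as a small metal bit at the tape's near-left corner, on the side facing the robot. I'll look at it closer when I get there. First I'll move above the long screwdriver.

Call:
servo_tool(
  motion=[
    {"dr": [0, 0, 0.478], "dp": [-0.275, 0.085, -0.6], "grip": 0.4},
    {"dr": [0, 0, 0.478], "dp": [-0.275, 0.085, -0.6], "grip": 0.45},
    {"dr": [0, 0, 0.478], "dp": [-0.275, 0.085, -0.6], "grip": 0.45},
    {"dr": [0, 0, 0.478], "dp": [-0.275, 0.085, -0.6], "grip": 0.45},
    {"dr": [0, 0, 0.478], "dp": [-0.275, 0.085, -0.6], "grip": 0.45},
    {"dr": [0, 0, 0.478], "dp": [-0.275, 0.085, -0.6], "grip": 0.45},
    {"dr": [0, 0, 0.478], "dp": [-0.275, 0.085, -0.6], "grip": 0.45},
    {"dr": [0, 0, 0.478], "dp": [-0.275, 0.085, -0.6], "grip": 0.45},
    {"dr": [0, 0, 0.478], "dp": [-0.275, 0.085, -0.6], "grip": 0.45},
    {"dr": [0, 0, 0.478], "dp": [-0.275, 0.085, -0.6], "grip": 0.45},
    {"dr": [0, 0, 0.478], "dp": [-0.275, 0.085, -0.6], "grip": 0.45},
    {"dr": [0, 0, 0.478], "dp": [-0.275, 0.085, -0.6], "grip": 0.45},
  ],
)

```text
time: 4.45
ee_pos: [0.4098, 0.161, 0.1471]
orientation: [0.729, 0.684, 0.0, 0.0]
contact_force: [0.4, -0.7, -0.9]
grip_width: 0.0469
grip_force: 0.0
```

Call:
servo_tool(
  motion=[
    {"dr": [0, 0, 0], "dp": [0, 0, 0], "grip": 0.45},
    {"dr": [0, 0, 0], "dp": [0, 0, 0], "grip": 0.45},
  ],
)

```text
time: 4.62
ee_pos: [0.4098, 0.161, 0.1471]
orientation: [0.733, 0.68, 0.0, 0.0]
contact_force: [0.2, -0.2, -0.4]
grip_width: 0.0467
grip_force: 0.0
```

```bash
cat >> h.py <<'E'
def handle(c,col,z=.013):
    o=bot.get_obs()["ee_pos"]; x0,x1,y0,y1=.37,.56,.0,.28
    H,S,V=cv2.split(cv2.cvtColor(rect(c,z,x0,x1,y0,y1,2000),cv2.COLOR_RGB2HSV))
    m=(((H<8)|(H>172))&(S>120)) if col=="red" else ((H>8)&(H<30)&(S>110))
    m=cv2.morphologyEx(m.astype(np.uint8)*255,cv2.MORPH_OPEN,np.ones((5,5)))
    cs,_=cv2.findContours(m,cv2.RETR_EXTERNAL,cv2.CHAIN_APPROX_NONE); ct=max(cs,key=cv2.contourArea)
    (u,v),wh,an=cv2.minAreaRect(ct); return (round(x1-v/2000,4),round(y1-u/2000,4)),np.round(np.array(wh)/2,1),round(an,1)
def st():
    o=bot.get_obs(); q=R.from_quat(o["orientation"]).as_matrix(); print("t",round(o["time"],2),"tcp",np.round(o["ee_pos"],4),"yaw",round(np.degrees(np.arctan2(q[1,0],q[0,0])),2),"w",round(o["grip_width"],4),"F",np.round(o["contact_force"],1),o["grip_force"])
E
python3 - <<'E'
from h import *
st(); c=snap("wrist","w3"); print(handle(c,"red"),handle(c,"yel")); st()
E
```

```text
t 4.62 tcp [0.4098 0.161  0.1471] yaw 85.75 w 0.0467 F [ 0.2 -0.2 -0.4] 0.0
((0.4107, 0.164), array([95.5, 24.9]), 4.6) ((0.481, 0.1463), array([26. , 96.5]), 90.0)
t 4.67 tcp [0.4098 0.161  0.1471] yaw 85.72 w 0.0471 F [-0.2 -0.4 -0.3] 0.0
```

Call:
servo_tool(
  motion=[
    {"dr": [0, 0, 0], "dp": [0.001, -0.004, -0.1], "grip": 0.45},
    {"dr": [0, 0, 0], "dp": [0.001, -0.004, -0.2], "grip": 0.45},
    {"dr": [0, 0, 0], "dp": [0.001, -0.004, -0.28], "grip": 0.45},
    {"dr": [0, 0, 0], "dp": [0.001, -0.004, -0.33], "grip": 0.45},
    {"dr": [0, 0, 0], "dp": [0.001, -0.004, -0.34], "grip": 0.45},
    {"dr": [0, 0, 0], "dp": [0.001, -0.004, -0.34], "grip": 0.45},
    {"dr": [0, 0, 0], "dp": [0.001, -0.004, -0.34], "grip": 0.8},
    {"dr": [0, 0, 0], "dp": [0.001, -0.004, -0.34], "grip": 0.8},
    {"dr": [0, 0, 0], "dp": [0.001, -0.004, -0.34], "grip": 0.9},
    {"dr": [0, 0, 0], "dp": [0.001, -0.004, -0.34], "grip": 0.9},
    {"dr": [0, 0, 0], "dp": [0.001, -0.004, -0.34], "grip": 0.9},
    {"dr": [0, 0, 0], "dp": [0.001, -0.004, -0.34], "grip": 0.9},
  ],
  grip_force=50,
)

```text
time: 5.67
ee_pos: [0.4108, 0.1596, 0.0125]
orientation: [0.732, 0.682, 0.001, 0.001]
contact_force: [-0.4, -1.1, 9.2]
grip_width: 0.0247
grip_force: 50.4
```

Call:
servo_tool(
  motion=[
    {"dr": [0, 0, 0], "dp": [0, 0, 0.1], "grip": 0.9},
    {"dr": [0, 0, 0], "dp": [0, 0, 0.2], "grip": 0.9},
    {"dr": [0, 0, -0.05], "dp": [0, -0.05, 0.3], "grip": 0.9},
    {"dr": [0, 0, -0.1], "dp": [0.03, -0.1, 0.36], "grip": 0.9},
    {"dr": [0, 0, -0.15], "dp": [0.06, -0.2, 0.36], "grip": 0.9},
    {"dr": [0, 0, -0.2], "dp": [0.1, -0.3, 0.36], "grip": 0.9},
    {"dr": [0, 0, -0.24], "dp": [0.15, -0.4, 0.36], "grip": 0.9},
    {"dr": [0, 0, -0.28], "dp": [0.195, -0.5, 0.36], "grip": 0.9},
    {"dr": [0, 0, -0.32], "dp": [0.195, -0.6, 0.36], "grip": 0.9},
    {"dr": [0, 0, -0.36], "dp": [0.195, -0.6, 0.36], "grip": 0.9},
    {"dr": [0, 0, -0.4], "dp": [0.195, -0.6, 0.36], "grip": 0.9},
    {"dr": [0, 0, -0.44], "dp": [0.195, -0.6, 0.36], "grip": 0.9},
  ],
)

```text
time: 6.67
ee_pos: [0.4879, -0.0817, 0.1558]
orientation: [0.993, 0.121, 0.0, 0.0]
contact_force: [0.3, 0.7, -1.0]
grip_width: 0.0243
grip_force: 49.7
```

Call:
servo_tool(
  motion=[
    {"dr": [0, 0, -0.027], "dp": [0, 0, 0], "grip": 0.9},
    {"dr": [0, 0, -0.027], "dp": [0, 0, 0], "grip": 0.9},
    {"dr": [0, 0, -0.027], "dp": [0, 0, 0], "grip": 0.9},
  ],
)

```text
time: 6.92
ee_pos: [0.488, -0.0806, 0.1557]
orientation: [0.996, 0.084, 0.0, 0.0]
contact_force: [-0.7, 0.1, -0.9]
grip_width: 0.024
grip_force: 49.7
```

```bash
python3 - <<'E'
from fit import *
st(); c=snap("wrist","w4"); pickle.dump(c,open("w4.pkl","wb")); print(c["pose"][:3,3])
m=rect(c,.015,.30,.60,-.27,.0,2000); cv2.imwrite("pics/r4.png",m[:,:,::-1])
E
```

```text
t 6.92 tcp [ 0.488  -0.0806  0.1557] yaw 9.65 w 0.024 F [-0.7  0.1 -0.9] 49.716031551361084
[ 0.55968334 -0.06854004  0.29846068]
```

View pics/r4.png

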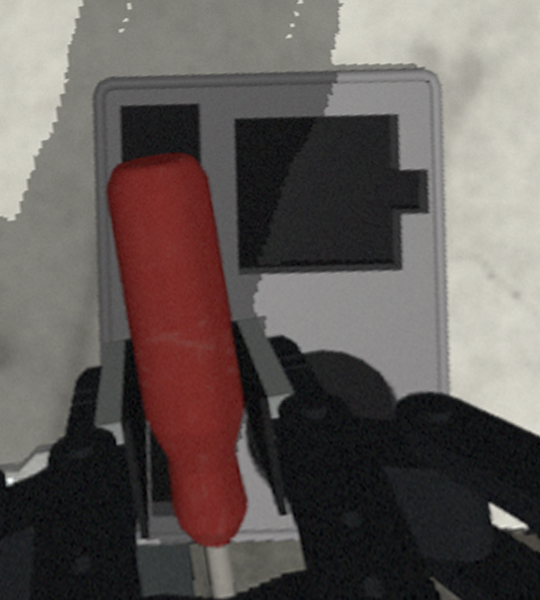

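The driver is held well. The tape recess is at cols 235–400, rows 115–272, with its notch centred at row 191. I'll refine the tray fit using only this unobstructed area.

```bash
cat >> fit.py <<'E'
def fit_roi(c,p0,polys,bx,thr=45):
    g=cv2.cvtColor(c["img"],cv2.COLOR_RGB2GRAY).astype(float); roi=np.zeros((400,640),np.uint8)
    cv2.fillConvexPoly(roi,np.array([proj(c,v) for v in T(p0,box(*bx),.015)]).astype(np.int32),1)
    obs=cv2.GaussianBlur(np.clip((thr+7-g)/15,0,1),(0,0),1.2)
    cost=lambda d:((mask(c,np.array(p0)+d*[.01,.01,.1],polys)-obs)[roi>0]**2).mean()
    r=minimize(cost,[0,0,0],method="Nelder-Mead",options=dict(initial_simplex=np.array([[0,0,0],[.6,0,0],[0,.6,0],[0,0,.4]]),xatol=.01,fatol=1e-5))
    return np.round(np.array(p0)+r.x*[.01,.01,.1],4),round(r.fun,4)
E
python3 - <<'E'
from fit import *
c=pickle.load(open("w4.pkl","rb"))
for thr in (40,50,60): print(fit_roi(c,[.4453,-.139,.028],FIX,(2,110,-82,24),thr))
# fixed tray edges from intensities
p=fit_roi(c,[.4453,-.139,.028],FIX,(2,110,-82,24),50)[0]
g=np.array([p[0]+.045*np.cos(p[2])-.054*np.sin(p[2]),p[1]+.045*np.sin(p[2])+.054*np.cos(p[2])]); print("grip target",g)
E
```

```text
(array([ 0.4458, -0.1364,  0.0206]), np.float64(0.0256))
(array([ 0.4457, -0.1373,  0.0224]), np.float64(0.0013))
(array([ 0.4447, -0.1387,  0.0265]), np.float64(0.005))
grip target [ 0.48947921 -0.08230563]
```

Call:
servo_tool(
  motion=[
    {"dr": [0, 0, -0.044], "dp": [0.002, -0.004, 0], "grip": 0.9},
    {"dr": [0, 0, -0.044], "dp": [0.002, -0.004, -0.05], "grip": 0.9},
    {"dr": [0, 0, -0.044], "dp": [0.002, -0.004, -0.15], "grip": 0.9},
    {"dr": [0, 0, -0.044], "dp": [0.002, -0.004, -0.22], "grip": 0.9},
    {"dr": [0, 0, -0.044], "dp": [0.002, -0.004, -0.22], "grip": 0.9},
    {"dr": [0, 0, -0.044], "dp": [0.002, -0.004, -0.22], "grip": 0.9},
  ],
)

```text
time: 7.47
ee_pos: [0.4885, -0.082, 0.0668]
orientation: [1.0, 0.015, -0.001, -0.0]
contact_force: [0.2, -0.5, -0.9]
grip_width: 0.0249
grip_force: 49.7
```

```bash
python3 - <<'E'
from fit import *
st(); c=snap("wrist"); m=rect(c,.03,.36,.60,-.2,-.0,2500); cv2.imwrite("pics/r5.png",m[:,:,::-1])
s=snap("side","side5"); 
E
```

```text
t 7.47 tcp [ 0.4885 -0.082   0.0668] yaw 1.68 w 0.0249 F [ 0.2 -0.5 -0.9] 49.660332798957825
```

View pics/r5.png

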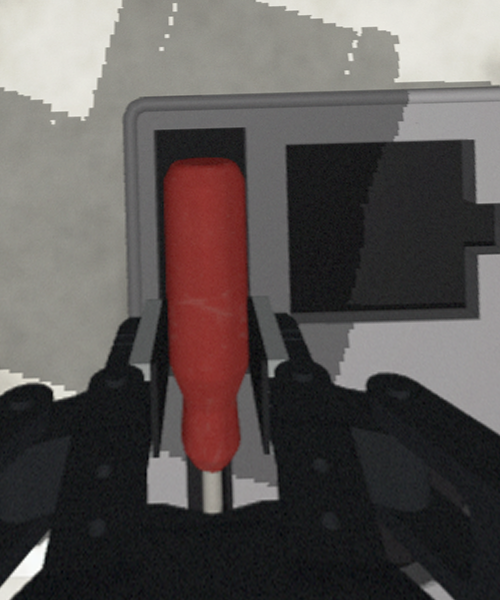

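Aligned over the recess (cols 155–245, handle 163–247). I'll lower and release it.

Call:
servo_tool(
  motion=[
    {"dr": [0, 0, 0], "dp": [0.001, 0.001, -0.06], "grip": 0.9},
    {"dr": [0, 0, 0], "dp": [0.001, 0.001, -0.1], "grip": 0.9},
    {"dr": [0, 0, 0], "dp": [0.001, 0.001, -0.118], "grip": 0.9},
    {"dr": [0, 0, 0], "dp": [0.001, 0.001, -0.118], "grip": 0.9},
    {"dr": [0, 0, 0], "dp": [0.001, 0.001, -0.118], "grip": 0.6},
    {"dr": [0, 0, 0], "dp": [0.001, 0.001, -0.118], "grip": 0.5},
    {"dr": [0, 0, 0], "dp": [0.001, 0.001, -0.118], "grip": 0.5},
    {"dr": [0, 0, 0], "dp": [0.001, 0.001, -0.118], "grip": 0.5},
    {"dr": [0, 0, 0], "dp": [0, 0, -0.02], "grip": 0.5},
    {"dr": [0, 0, 0], "dp": [0, 0, 0.08], "grip": 0.5},
    {"dr": [0, 0, 0], "dp": [0, 0, 0.2], "grip": 0.2},
    {"dr": [0, 0, 0], "dp": [0, 0, 0.25], "grip": 0},
  ],
)

```text
time: 8.57
ee_pos: [0.4893, -0.0823, 0.1709]
orientation: [1.0, 0.014, 0.002, 0.001]
contact_force: [0.4, 0.2, 0.1]
grip_width: 0.0653
grip_force: 0.0
```

```bash
python3 - <<'E'
from fit import *
st(); c=snap("wrist"); m=rect(c,.02,.32,.60,-.25,.0,2000); cv2.imwrite("pics/r6.png",m[:,:,::-1])
E
```

```text
t 8.57 tcp [ 0.4893 -0.0823  0.1709] yaw 1.59 w 0.0653 F [0.4 0.2 0.1] 0.0
```

View pics/r6.png

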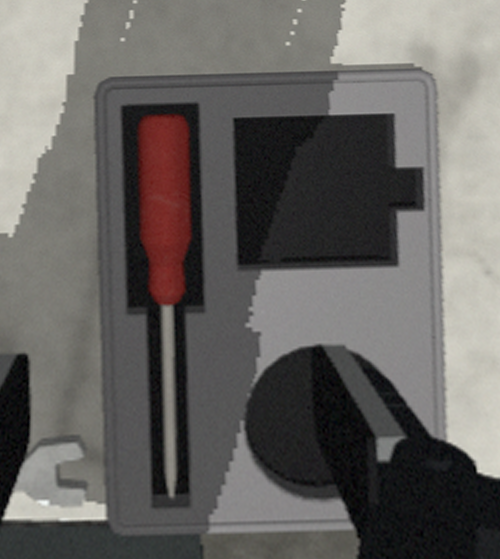

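The long screwdriver is seated in its recess (handle at 165,210, shaft down to 172,497). The tub comes next.

Call:
servo_tool(
  motion=[
    {"dr": [0, 0, 0], "dp": [0.1, 0.3, 0.07], "grip": 0},
    {"dr": [0, 0, 0], "dp": [0.3, 0.6, 0.07], "grip": 0},
    {"dr": [0, 0, -0.009], "dp": [0.427, 0.817, 0.07], "grip": 0},
    {"dr": [0, 0, -0.009], "dp": [0.427, 0.817, 0.07], "grip": 0},
    {"dr": [0, 0, -0.009], "dp": [0.427, 0.817, 0.07], "grip": 0},
    {"dr": [0, 0, -0.009], "dp": [0.427, 0.817, 0.07], "grip": 0},
    {"dr": [0, 0, -0.009], "dp": [0.427, 0.817, 0.07], "grip": 0},
    {"dr": [0, 0, -0.009], "dp": [0.427, 0.817, 0.07], "grip": 0},
    {"dr": [0, 0, -0.009], "dp": [0.427, 0.817, 0.07], "grip": 0},
    {"dr": [0, 0, -0.009], "dp": [0.427, 0.817, 0.07], "grip": 0},
    {"dr": [0, 0, -0.009], "dp": [0.427, 0.817, 0.07], "grip": 0},
    {"dr": [0, 0, -0.009], "dp": [0.427, 0.817, 0.07], "grip": 0},
  ],
)

```text
time: 9.62
ee_pos: [0.6591, 0.2443, 0.1948]
orientation: [1.0, -0.0, -0.0, 0.0]
contact_force: [-0.7, -0.1, -0.4]
grip_width: 0.0854
grip_force: 0.0
```

```bash
python3 - <<'E'
from fit import *
st(); c=snap("wrist","w7"); pickle.dump(c,open("w7.pkl","wb")); print(c["pose"][:3,3],find("screw_tub","wrist",c),find("tape_measure","wrist",c))
m=rect(c,.046,.58,.76,.06,.32,2500); cv2.imwrite("pics/r7.png",m[:,:,::-1])
g=cv2.GaussianBlur(cv2.cvtColor(m,cv2.COLOR_RGB2GRAY),(0,0),2)[:,:450]
cc=cv2.HoughCircles(g,cv2.HOUGH_GRADIENT,1,500,param1=80,param2=12,minRadius=72,maxRadius=90)
print([(.76-v/2500,.32-u/2500,r/2.5) for u,v,r in cc[0][:2]])
E
```

```text
t 9.62 tcp [0.6591 0.2443 0.1948] yaw -0.02 w 0.0854 F [-0.7 -0.1 -0.4] 0.0
[0.73209356 0.24403353 0.33736547] [(0.86, [0.657, 0.244, 0.03])] [(0.58, [0.679, 0.135, 0.037])]
[(np.float32(0.6606), np.float32(0.2466), np.float32(30.16))]
```

View pics/r7.png

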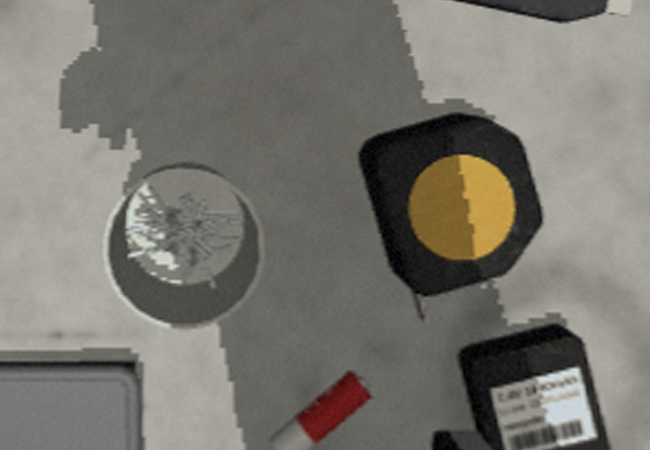

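The tub rim centre is at (184,245), which is world (0.662, 0.246). The tape's hook is a thin strip at (418,305) by the body's near-left corner. I'll grip the tub now.

Call:
servo_tool(
  motion=[
    {"dr": [0, 0, 0], "dp": [0.007, 0.005, -0.1], "grip": 0},
    {"dr": [0, 0, 0], "dp": [0.007, 0.005, -0.2], "grip": 0},
    {"dr": [0, 0, 0], "dp": [0.007, 0.005, -0.3], "grip": 0},
    {"dr": [0, 0, 0], "dp": [0.007, 0.005, -0.4], "grip": 0},
    {"dr": [0, 0, 0], "dp": [0.007, 0.005, -0.45], "grip": 0},
    {"dr": [0, 0, 0], "dp": [0.007, 0.005, -0.462], "grip": 0},
    {"dr": [0, 0, 0], "dp": [0.007, 0.005, -0.462], "grip": 0},
    {"dr": [0, 0, 0], "dp": [0.007, 0.005, -0.462], "grip": 0.2},
    {"dr": [0, 0, 0], "dp": [0.007, 0.005, -0.462], "grip": 0.3},
    {"dr": [0, 0, 0], "dp": [0.007, 0.005, -0.462], "grip": 0.4},
    {"dr": [0, 0, 0], "dp": [0.007, 0.005, -0.462], "grip": 0.4},
    {"dr": [0, 0, 0], "dp": [0.007, 0.005, -0.462], "grip": 0.4},
  ],
  grip_force=40,
)

```text
time: 10.77
ee_pos: [0.6637, 0.2467, 0.0131]
orientation: [1.0, -0.0, 0.002, -0.0]
contact_force: [-0.2, -2.1, 7.3]
grip_width: 0.0629
grip_force: 43.6
```

Call:
servo_tool(
  motion=[
    {"dr": [0, 0, 0], "dp": [0, 0, 0.03], "grip": 0.4},
    {"dr": [0, 0, 0], "dp": [0, 0, 0.08], "grip": 0.4},
    {"dr": [0, 0, 0], "dp": [-0.01, -0.01, 0.14], "grip": 0.4},
    {"dr": [0, 0, 0], "dp": [-0.03, -0.04, 0.2], "grip": 0.4},
    {"dr": [0, 0, 0], "dp": [-0.06, -0.08, 0.26], "grip": 0.4},
    {"dr": [0, 0, 0], "dp": [-0.1, -0.13, 0.31], "grip": 0.4},
    {"dr": [0, 0, 0], "dp": [-0.15, -0.19, 0.35], "grip": 0.4},
    {"dr": [0, 0, 0], "dp": [-0.2, -0.26, 0.37], "grip": 0.4},
    {"dr": [0, 0, 0], "dp": [-0.25, -0.33, 0.38], "grip": 0.4},
    {"dr": [0, 0, 0], "dp": [-0.3, -0.4, 0.38], "grip": 0.4},
    {"dr": [0, 0, 0], "dp": [-0.35, -0.47, 0.38], "grip": 0.4},
    {"dr": [0, 0, 0], "dp": [-0.4, -0.54, 0.38], "grip": 0.4},
  ],
)

```text
time: 11.77
ee_pos: [0.5014, 0.0296, 0.1638]
orientation: [1.0, -0.0, 0.001, 0.0]
contact_force: [0.2, -0.5, -2.0]
grip_width: 0.0629
grip_force: 44.5
```

Call:
servo_tool(
  motion=[
    {"dr": [0, 0, 0], "dp": [-0.04, -0.07, 0], "grip": 0.4},
    {"dr": [0, 0, 0], "dp": [-0.08, -0.14, 0], "grip": 0.4},
    {"dr": [0, 0, 0], "dp": [-0.13, -0.21, 0], "grip": 0.4},
    {"dr": [0, 0, 0], "dp": [-0.18, -0.28, 0], "grip": 0.4},
    {"dr": [0, 0, 0], "dp": [-0.22, -0.35, 0], "grip": 0.4},
    {"dr": [0, 0, 0], "dp": [-0.25, -0.41, 0], "grip": 0.4},
    {"dr": [0, 0, 0], "dp": [-0.28, -0.46, -0.02], "grip": 0.4},
    {"dr": [0, 0, 0], "dp": [-0.293, -0.48, -0.06], "grip": 0.4},
    {"dr": [0, 0, 0], "dp": [-0.293, -0.482, -0.12], "grip": 0.4},
    {"dr": [0, 0, 0], "dp": [-0.293, -0.482, -0.17], "grip": 0.4},
    {"dr": [0, 0, 0], "dp": [-0.293, -0.482, -0.17], "grip": 0.4},
    {"dr": [0, 0, 0], "dp": [-0.293, -0.482, -0.17], "grip": 0.4},
  ],
)

```text
time: 12.77
ee_pos: [0.3853, -0.1622, 0.0948]
orientation: [1.0, -0.0, -0.0, -0.0]
contact_force: [-0.5, -0.0, -1.8]
grip_width: 0.063
grip_force: 45.4
```

```bash
python3 - <<'E'
from fit import *
st(); print(np.round(bot.get_obs()["joint_positions"],3)); c=snap("wrist","w8"); pickle.dump(c,open("w8.pkl","wb"))
for t in(45,55): print(fit_roi(c,[.4457,-.1375,.024],FIX,(2,110,-82,24),t))
E
```

```text
t 12.77 tcp [ 0.3853 -0.1622  0.0948] yaw -0.05 w 0.063 F [-0.5 -0.  -1.8] 45.369696957113774
[-0.557  0.435  2.19  -0.     0.517  1.015]
(array([ 0.4471, -0.136 ,  0.0197]), np.float64(0.0669))
(array([ 0.4468, -0.1363,  0.028 ]), np.float64(0.0018))
```

Call:
servo_tool(
  motion=[
    {"dr": [0, 0, 0], "dp": [0.001, 0, -0.05], "grip": 0.4},
    {"dr": [0, 0, 0], "dp": [0.001, 0, -0.1], "grip": 0.4},
    {"dr": [0, 0, 0], "dp": [0.001, 0, -0.13], "grip": 0.4},
    {"dr": [0, 0, 0], "dp": [0.001, 0, -0.15], "grip": 0.4},
    {"dr": [0, 0, 0], "dp": [0.001, 0, -0.17], "grip": 0.4},
    {"dr": [0, 0, 0], "dp": [0.001, 0, -0.18], "grip": 0.4},
    {"dr": [0, 0, 0], "dp": [0.001, 0, -0.18], "grip": 0.4},
  ],
)

```text
time: 13.4
ee_pos: [0.3859, -0.1622, 0.0222]
orientation: [1.0, -0.0, 0.0, 0.0]
contact_force: [-0.4, -0.6, -2.6]
grip_width: 0.0627
grip_force: 45.4
```

```bash
python3 - <<'E'
from fit import *
st(); print(np.round(bot.get_obs()["joint_positions"],3)); c=snap("side"); u,v=proj(c,(.385,-.16,.03)).astype(int); print(u,v); w=snap("wrist"); 
m=cv2.resize(c["img"][max(v-60,0):v+60,max(u-60,0):u+60],(400,400),interpolation=cv2.INTER_CUBIC); n=cv2.resize(w["img"][120:400,150:490],(400,330)); n=cv2.copyMakeBorder(n,0,70,0,0,0)
cv2.imwrite("pics/r9.png",np.hstack([m,n])[:,:,::-1])
E
```

```text
t 13.4 tcp [ 0.3859 -0.1622  0.0222] yaw -0.03 w 0.0627 F [-0.4 -0.6 -2.6] 45.36011646448969
[-0.556  0.597  2.237 -0.     0.308  1.016]
457 192
```

View pics/r9.png

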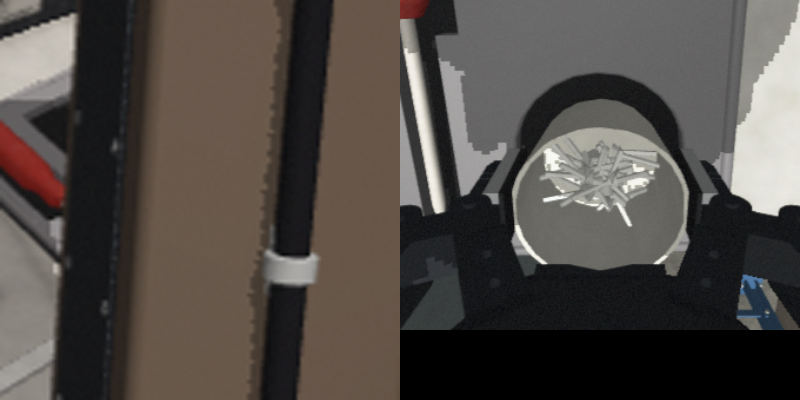

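The tub is upright and centred in the circle, with an even gap on the far side at (600,90). I'll lower it the last few millimetres and release.

Call:
servo_tool(
  motion=[
    {"dr": [0, 0, 0], "dp": [0, 0, -0.005], "grip": 0.4},
    {"dr": [0, 0, 0], "dp": [0, 0, -0.01], "grip": 0.4},
    {"dr": [0, 0, 0], "dp": [0, 0, -0.01], "grip": 0.4},
    {"dr": [0, 0, 0], "dp": [0, 0, -0.01], "grip": 0.22},
    {"dr": [0, 0, 0], "dp": [0, 0, -0.01], "grip": 0.15},
    {"dr": [0, 0, 0], "dp": [0, 0, -0.01], "grip": 0.06},
    {"dr": [0, 0, 0], "dp": [0, 0, -0.01], "grip": 0.04},
    {"dr": [0, 0, 0], "dp": [0, 0, -0.01], "grip": 0.04},
    {"dr": [0, 0, 0], "dp": [0, 0, 0.05], "grip": 0.04},
    {"dr": [0, 0, 0], "dp": [0, 0, 0.13], "grip": 0},
    {"dr": [0, 0, 0], "dp": [0, 0, 0.23], "grip": 0},
    {"dr": [0, 0, 0], "dp": [0, 0, 0.33], "grip": 0},
  ],
)

```text
time: 14.5
ee_pos: [0.3851, -0.1618, 0.1556]
orientation: [1.0, -0.0, -0.001, -0.0]
contact_force: [0.7, 0.1, -1.1]
grip_width: 0.0854
grip_force: 0.0
```

Call:
servo_tool(
  motion=[
    {"dr": [0, 0, 0], "dp": [0.15, 0.2, 0.17], "grip": 0},
    {"dr": [0, 0, 0], "dp": [0.35, 0.45, 0.17], "grip": 0},
    {"dr": [0, 0, 0], "dp": [0.54, 0.73, 0.17], "grip": 0},
    {"dr": [0, 0, 0], "dp": [0.54, 0.73, 0.17], "grip": 0},
    {"dr": [0, 0, 0], "dp": [0.54, 0.73, 0.17], "grip": 0},
    {"dr": [0, 0, 0], "dp": [0.54, 0.73, 0.17], "grip": 0},
    {"dr": [0, 0, 0], "dp": [0.54, 0.73, 0.17], "grip": 0},
    {"dr": [0, 0, 0], "dp": [0.54, 0.73, 0.17], "grip": 0},
    {"dr": [0, 0, 0], "dp": [0.54, 0.73, 0.17], "grip": 0},
    {"dr": [0, 0, 0], "dp": [0.54, 0.73, 0.17], "grip": 0},
    {"dr": [0, 0, 0], "dp": [0.54, 0.73, 0.17], "grip": 0},
    {"dr": [0, 0, 0], "dp": [0.54, 0.73, 0.17], "grip": 0},
  ],
)

```text
time: 15.5
ee_pos: [0.601, 0.1296, 0.2217]
orientation: [1.0, -0.0, -0.001, 0.0]
contact_force: [-0.8, -0.3, 0.2]
grip_width: 0.0852
grip_force: 0.0
```

```bash
python3 - <<'E'
from fit import *
st(); c=snap("wrist","w10"); pickle.dump(c,open("w10.pkl","wb")); print(c["pose"][:3,3])
m=rect(c,.035,.58,.74,.05,.21,4000); cv2.imwrite("pics/r10.png",m[:,:,::-1])
g=cv2.cvtColor(m,cv2.COLOR_RGB2GRAY); H,S,V=cv2.split(cv2.cvtColor(m,cv2.COLOR_RGB2HSV))
k=((g<48)|((S>90)&(H>8)&(H<32))).astype(np.uint8)*255; k[:, :] = cv2.morphologyEx(k,cv2.MORPH_OPEN,np.ones((9,9)))
cs,_=cv2.findContours(k,cv2.RETR_EXTERNAL,cv2.CHAIN_APPROX_NONE); ct=min([q for q in cs if cv2.contourArea(q)>30000],key=lambda q:np.linalg.norm(q[:,0].mean(0)-320)).reshape(-1,2)
P=np.c_[.74-ct[:,1]/4000,.21-ct[:,0]/4000]; np.save("tape.npy",P)
print("n",len(P),P.mean(0))
for d in range(-60,61,10):
    a=np.radians(d); u=np.array([np.cos(a),np.sin(a)]); x=np.array([np.sin(a),-np.cos(a)]); A,B=P@u,P@x
    mid=u*(A.max()+A.min())/2+x*(B.max()+B.min())/2
    print(d,"ylen %.1f xlen %.1f"%((A.max()-A.min())*1e3,(B.max()-B.min())*1e3),"mid",np.round(mid,4))
E
```

```text
t 15.5 tcp [0.601  0.1296 0.2217] yaw -0.01 w 0.0852 F [-0.8 -0.3  0.2] 0.0
[0.67402236 0.12934752 0.36423698]
n 845 [0.67593018 0.13225503]
-60 ylen 70.1 xlen 71.3 mid [0.6768 0.1313]
-50 ylen 74.4 xlen 73.2 mid [0.677  0.1329]
-40 ylen 76.5 xlen 73.4 mid [0.6767 0.1344]
-30 ylen 77.4 xlen 73.9 mid [0.6755 0.1349]
-20 ylen 77.9 xlen 74.2 mid [0.6747 0.134 ]
-10 ylen 76.9 xlen 72.5 mid [0.6745 0.1326]
0 ylen 73.7 xlen 68.7 mid [0.6746 0.1311]
10 ylen 69.6 xlen 65.0 mid [0.6752 0.1302]
20 ylen 68.0 xlen 64.3 mid [0.6761 0.1301]
30 ylen 71.3 xlen 70.1 mid [0.6768 0.1313]
40 ylen 73.2 xlen 74.4 mid [0.677  0.1329]
50 ylen 73.4 xlen 76.5 mid [0.6767 0.1344]
60 ylen 73.9 xlen 77.4 mid [0.6755 0.1349]
```

View pics/r10.png

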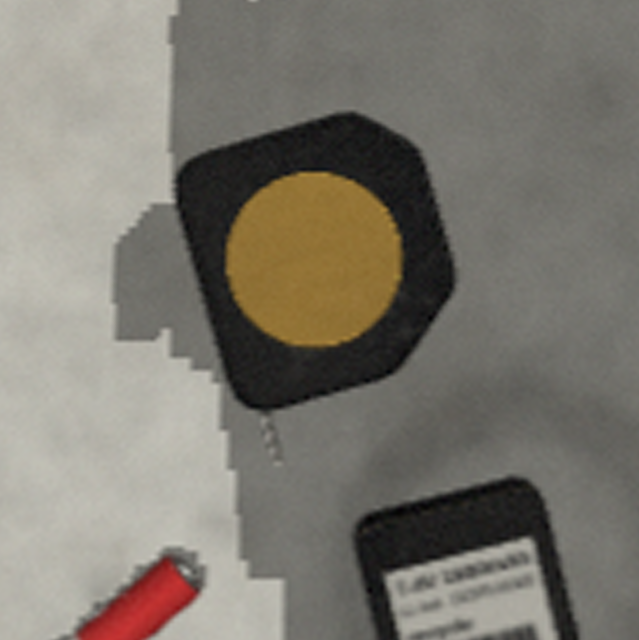

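At 16–17° yaw the body measures 68 x 64 mm, which matches the spec. The hook strip at (272,438) sits off the body's centre line. I'll work out its height and offset using several views.

```bash
python3 - <<'E'
from fit import *
from scipy.optimize import least_squares
np.set_printoptions(precision=4,suppress=True)
P=np.load("tape.npy")
best=min((lambda a:(np.ptp(P@[np.cos(a),np.sin(a)])*np.ptp(P@[np.sin(a),-np.cos(a)]),a))(np.radians(d)) for d in np.arange(5,28,.5)); a=best[1]
u=np.array([np.cos(a),np.sin(a)]); x=np.array([np.sin(a),-np.cos(a)]); A,B=P@u,P@x
mid=u*(A.max()+A.min())/2+x*(B.max()+B.min())/2; o=mid-.008*u; print("yaw",np.degrees(a),"mid",mid,"origin",o)
c10=pickle.load(open("w10.pkl","rb")); c7=pickle.load(open("w7.pkl","rb")); s=bot.read_camera("side")
for z in (0,.01,.02,.03):
  for (xi,yi) in((-.025,-.041),(-.025,-.028)):
    q=o+u*yi+x*xi; p=(*q,z); 
    a10=to_plane(c10,proj(c10,p),.035); a7=to_plane(c7,proj(c7,p),.046)
    print(z,yi,"r10 px",(.21-a10[1])*4000,(.74-a10[0])*4000,"r7",(.32-a7[1])*2500,(.76-a7[0])*2500,"sidecrop",(proj(s,p)-[255,140])*4.44)
# enlarged raw crops of the hook
u0,v0=proj(c10,(*(o-u*.03-x*.02),.01)).astype(int); u7,v7=proj(c7,(*(o-u*.03-x*.02),.01)).astype(int)
s0=cv2.imread("pics/side0.png")[:,:,::-1]; us,vs=proj(s,(*(o-u*.03-x*.02),.01)).astype(int)
f=lambda im,u,v:cv2.resize(im[v-15:v+15,u-15:u+15],(260,260),interpolation=cv2.INTER_NEAREST)
cv2.imwrite("pics/hook.png",np.hstack([f(c10["img"],u0,v0),f(c7["img"],u7,v7),f(s0,us,vs)])[:,:,::-1])
g=cv2.cvtColor(c10["img"],cv2.COLOR_RGB2GRAY); print(g[v0-12:v0+12,u0-9:u0+10])
E
```

```text
yaw 16.0 mid [0.6757 0.1297] origin [0.668  0.1275]
0 -0.041 r10 px 283.28921088247694 453.0138383920863 r7 414.05654725280226 308.07447074454484 sidecrop [209.2087 206.7754]
0 -0.028 r10 px 270.33335848384354 407.83141160482074 r7 406.3197914649283 281.09319686144386 sidecrop [193.02   195.6421]
0.01 -0.041 r10 px 282.1791990579177 458.3521656287859 r7 420.90334058903227 315.354052135185 sidecrop [208.7825 194.4808]
0.01 -0.028 r10 px 268.857606966893 411.8942529555896 r7 412.93025090319094 287.5485840027436 sidecrop [192.4895 183.3385]
0.02 -0.041 r10 px 281.00469608975396 464.0006470645766 r7 428.1816108158905 323.09238421235284 sidecrop [208.3506 182.0224]
0.02 -0.028 r10 px 267.2961150092571 416.1931433998869 r7 419.9572937468492 294.4107820750508 sidecrop [191.952  170.8718]
0.03 -0.041 r10 px 279.75991346736186 469.9871211091433 r7 435.9334716641955 331.33424272961673 sidecrop [207.913 169.397]
0.03 -0.028 r10 px 265.64118683405644 420.74926991951276 r7 427.4415800678076 301.7194973208426 sidecrop [191.4073 158.2389]
[[ 31  34  30  33  27  31  31  37  34  31  31  35  40  40  3
[... 1184 characters left out ...]
 115 117 118 116 114 114 114 114 119 116 115
  116]
 [114 112 112 109 113 101  84 105 119 118 120 115 113 115 115 117 116 115
  117]
 [115 113 112 116  96 122 113 101 116 116 115 113 114 114 116 115 116 115
  117]
 [114 114 113 113 112 139 110  95 120 116 114 114 113 113 117 118 115 115
  116]
 [115 116 115 116 118 122 101  89 108 118 117 115 115 115 118 116 114 118
  113]
 [116 114 116 117 117  98 105 100 104 118 116 117 117 116 116 116 115 115
  113]
 [116 117 116 115 119 116 136 112 102 116 118 117 118 119 120 116 118 115
  117]
 [118 119 119 118 118 117 125 104 103 117 118 120 118 114 114 116 115 115
  117]
 [120 120 117 116 118 116 113 103 101 112 117 118 118 117 120 116 118 117
  118]]
```

Call:
servo_tool(
  motion=[
    {"dr": [0, 0, 0.089], "dp": [0.1, 0, 0], "grip": 0},
    {"dr": [0, 0, 0.089], "dp": [0.187, 0, -0.05], "grip": 0},
    {"dr": [0, 0, 0.089], "dp": [0.187, 0, -0.15], "grip": 0},
    {"dr": [0, 0, 0.089], "dp": [0.187, 0, -0.25], "grip": 0},
    {"dr": [0, 0, 0.089], "dp": [0.187, 0, -0.35], "grip": 0},
    {"dr": [0, 0, 0.089], "dp": [0.187, 0, -0.44], "grip": 0},
    {"dr": [0, 0, 0.089], "dp": [0.187, 0, -0.51], "grip": 0},
    {"dr": [0, 0, 0.089], "dp": [0.187, 0, -0.527], "grip": 0},
    {"dr": [0, 0, 0.089], "dp": [0.187, 0, -0.527], "grip": 0},
    {"dr": [0, 0, 0.089], "dp": [0.187, 0, -0.527], "grip": 0.2},
    {"dr": [0, 0, 0.089], "dp": [0.187, 0, -0.527], "grip": 0.3},
    {"dr": [0, 0, 0.089], "dp": [0.187, 0, -0.527], "grip": 0.4},
  ],
  grip_force=50,
)

```text
time: 16.6
ee_pos: [0.6778, 0.1297, 0.0144]
orientation: [0.99, 0.139, 0.002, 0.0]
contact_force: [-0.8, -2.2, 7.0]
grip_width: 0.0619
grip_force: 55.8
```

Call:
servo_tool(
  motion=[
    {"dr": [0, 0, 0], "dp": [0, 0, 0], "grip": 0.4},
    {"dr": [0, 0, 0], "dp": [0, 0, 0], "grip": 0.4},
    {"dr": [0, 0, 0], "dp": [0, 0, 0], "grip": 0.4},
  ],
)

```text
time: 16.85
ee_pos: [0.6778, 0.1297, 0.0143]
orientation: [0.99, 0.139, 0.002, 0.0]
contact_force: [-0.9, -1.1, 6.9]
grip_width: 0.0619
grip_force: 56.0
```

Call:
servo_tool(
  motion=[
    {"dr": [0, 0, 0], "dp": [0, 0, 0.06], "grip": 0.4},
    {"dr": [0, 0, 0], "dp": [-0.04, 0, 0.15], "grip": 0.4},
    {"dr": [0, 0, 0.035], "dp": [-0.1, 0, 0.24], "grip": 0.4},
    {"dr": [0, 0, 0.07], "dp": [-0.17, -0.02, 0.32], "grip": 0.4},
    {"dr": [0, 0, 0.1], "dp": [-0.25, -0.06, 0.36], "grip": 0.4},
    {"dr": [0, 0, 0.14], "dp": [-0.33, -0.12, 0.36], "grip": 0.4},
    {"dr": [0, 0, 0.18], "dp": [-0.4, -0.2, 0.36], "grip": 0.4},
    {"dr": [0, 0, 0.22], "dp": [-0.43, -0.3, 0.36], "grip": 0.4},
    {"dr": [0, 0, 0.26], "dp": [-0.4375, -0.4, 0.36], "grip": 0.4},
    {"dr": [0, 0, 0.29], "dp": [-0.4375, -0.5, 0.36], "grip": 0.4},
    {"dr": [0, 0, 0.33], "dp": [-0.4375, -0.58, 0.36], "grip": 0.4},
    {"dr": [0, 0, 0.37], "dp": [-0.4375, -0.65, 0.36], "grip": 0.4},
  ],
)

```text
time: 17.85
ee_pos: [0.5013, -0.1313, 0.1569]
orientation: [0.76, 0.649, 0.001, 0.001]
contact_force: [0.5, -0.3, -3.0]
grip_width: 0.0618
grip_force: 56.5
```

Call:
servo_tool(
  motion=[
    {"dr": [0, 0, 0.04], "dp": [0, -0.05, -0.03], "grip": 0.4},
    {"dr": [0, 0, 0.05], "dp": [0, -0.07, -0.08], "grip": 0.4},
    {"dr": [0, 0, 0.05], "dp": [0, -0.07, -0.14], "grip": 0.4},
    {"dr": [0, 0, 0.05], "dp": [0, -0.07, -0.18], "grip": 0.4},
    {"dr": [0, 0, 0.05], "dp": [0, -0.07, -0.18], "grip": 0.4},
    {"dr": [0, 0, 0.05], "dp": [0, -0.07, -0.18], "grip": 0.4},
  ],
)

```text
time: 18.35
ee_pos: [0.5016, -0.1573, 0.0841]
orientation: [0.709, 0.705, 0.0, 0.0]
contact_force: [0.4, -0.4, -1.4]
grip_width: 0.0619
grip_force: 56.4
```

```bash
python3 - <<'E'
from fit import *
st(); c=snap("wrist","w11"); pickle.dump(c,open("w11.pkl","wb")); print(np.round(c["pose"][:3,3],3))
g=rect(c,.005,.3,.62,-.28,-.0,1000); m=rect(c,.06,.42,.58,-.24,-.08,2500); cv2.imwrite("pics/r11.png",np.hstack([cv2.resize(c["img"],(640,400)),cv2.resize(m,(160,160)).repeat(1,0) if 0 else np.zeros((400,0,3),np.uint8)])[:,:,::-1])
E
```

```text
t 18.35 tcp [ 0.5016 -0.1573  0.0841] yaw 89.7 w 0.0619 F [ 0.4 -0.4 -1.4] 56.433484721928835
[ 0.502 -0.084  0.227]
```

Call:
servo_tool(
  motion=[
    {"dr": [0, 0, 0.01], "dp": [0.003, 0, -0.05], "grip": 0.4},
    {"dr": [0, 0, 0.01], "dp": [0.003, 0, -0.09], "grip": 0.4},
    {"dr": [0, 0, 0.01], "dp": [0.003, 0, -0.12], "grip": 0.4},
    {"dr": [0, 0, 0.01], "dp": [0.003, 0, -0.14], "grip": 0.4},
    {"dr": [0, 0, 0.01], "dp": [0.003, 0, -0.15], "grip": 0.4},
    {"dr": [0, 0, 0.01], "dp": [0.003, 0, -0.157], "grip": 0.4},
    {"dr": [0, 0, 0.01], "dp": [0.003, 0, -0.157], "grip": 0.4},
  ],
)

```text
time: 18.98
ee_pos: [0.503, -0.1573, 0.0211]
orientation: [0.698, 0.716, 0.0, 0.0]
contact_force: [-0.5, -0.4, -1.2]
grip_width: 0.0615
grip_force: 56.4
```

```bash
python3 - <<'E'
from fit import *
st(); c=snap("wrist","w12"); pickle.dump(c,open("w12.pkl","wb"))
E
```

```text
t 18.98 tcp [ 0.503  -0.1573  0.0211] yaw 91.51 w 0.0615 F [-0.5 -0.4 -1.2] 56.4437822252512
```

View pics/w12.png

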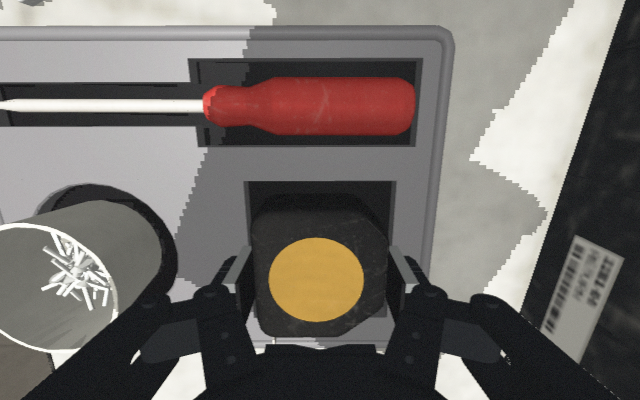

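The tape is over its recess with no contact force (the body spans about 250–390 across the 245–395 recess), the driver is seated, and the tub is upright in its circle. I'll release the tape.

Call:
servo_tool(
  motion=[
    {"dr": [0, 0, 0], "dp": [0, 0, -0.004], "grip": 0.4},
    {"dr": [0, 0, 0], "dp": [0, 0, -0.004], "grip": 0.4},
    {"dr": [0, 0, 0], "dp": [0, 0, -0.004], "grip": 0.22},
    {"dr": [0, 0, 0], "dp": [0, 0, -0.004], "grip": 0.15},
    {"dr": [0, 0, 0], "dp": [0, 0, -0.004], "grip": 0.06},
    {"dr": [0, 0, 0], "dp": [0, 0, -0.004], "grip": 0.04},
    {"dr": [0, 0, 0], "dp": [0, 0, -0.004], "grip": 0.04},
    {"dr": [0, 0, 0], "dp": [0, 0, 0.06], "grip": 0.04},
    {"dr": [0, 0, 0], "dp": [0, 0, 0.16], "grip": 0},
    {"dr": [0, 0, 0], "dp": [0, 0, 0.26], "grip": 0},
    {"dr": [0, 0, 0], "dp": [0, 0, 0.36], "grip": 0},
    {"dr": [0, 0, 0], "dp": [0, 0, 0.4], "grip": 0},
  ],
)

```text
time: 20.03
ee_pos: [0.5038, -0.1577, 0.1856]
orientation: [0.698, 0.716, 0.001, 0.003]
contact_force: [0.1, 0.2, -0.2]
grip_width: 0.0853
grip_force: 0.0
```

```bash
python3 - <<'E'
from fit import *
st(); c=snap("wrist","w13"); pickle.dump(c,open("w13.pkl","wb")); print(np.round(c["pose"][:3,3],3))
for t in ("tape_measure","screw_tub","long_screwdriver"): print(t,find(t,"wrist",c))
# disc in tape: size gives height (46 mm dia measured flat at 35 mm)
m=rect(c,.040,.40,.60,-.26,-.06,3000); H,S,V=cv2.split(cv2.cvtColor(m,cv2.COLOR_RGB2HSV)); k=((H>10)&(H<32)&(S>90)).astype(np.uint8)*255
cs,_=cv2.findContours(k,cv2.RETR_EXTERNAL,cv2.CHAIN_APPROX_NONE); ct=max(cs,key=cv2.contourArea); (u,v),ax,an=cv2.fitEllipse(ct); print("disc",.60-v/3000,-.06-u/3000,np.array(ax)/3,an)
p=np.array([.4462,-.1370]);a=.026; d=np.array([.60-v/3000,-.06-u/3000])-p; print("disc tray",np.array([[np.cos(a),np.sin(a)],[-np.sin(a),np.cos(a)]])@d)
c10=pickle.load(open("w10.pkl","rb")); m=rect(c10,.035,.58,.74,.05,.21,3000); H,S,V=cv2.split(cv2.cvtColor(m,cv2.COLOR_RGB2HSV)); k=((H>10)&(H<32)&(S>90)).astype(np.uint8)*255
cs,_=cv2.findContours(k,cv2.RETR_EXTERNAL,cv2.CHAIN_APPROX_NONE); ct=max(cs,key=cv2.contourArea); (u,v),ax,an=cv2.fitEllipse(ct); print("disc before",.74-v/3000,.21-u/3000,np.array(ax)/3,an)
E
```

```text
t 20.03 tcp [ 0.5038 -0.1577  0.1856] yaw 91.51 w 0.0853 F [ 0.1  0.2 -0.2] 0.0
[ 0.501 -0.084  0.328]
tape_measure [(0.72, [0.501, -0.153, 0.042])]
screw_tub [(0.94, [0.379, -0.164, 0.039])]
long_screwdriver [(0.87, [0.488, -0.084, 0.028])]
disc 0.5012407531738281 -0.15975213623046874 [44.49465942 44.7055308 ] 8.588794708251953
disc tray [ 0.05443066 -0.02417534]
disc before 0.675173848470052 0.13158959452311197 [44.57498678 44.83577983] 91.21983337402344
```

The tape is seated: its disc apparent size matches a top height of 40 mm, and it sits at tray (54,-24). Next is the short screwdriver.

Call:
servo_tool(
  motion=[
    {"dr": [0, 0, 0], "dp": [-0.02, 0.1, 0], "grip": 0.2},
    {"dr": [0, 0, 0], "dp": [-0.057, 0.3, 0], "grip": 0.45},
    {"dr": [0, 0, -0.008], "dp": [-0.057, 0.5, -0.1], "grip": 0.45},
    {"dr": [0, 0, -0.008], "dp": [-0.057, 0.756, -0.2], "grip": 0.45},
    {"dr": [0, 0, -0.008], "dp": [-0.057, 0.756, -0.2], "grip": 0.45},
    {"dr": [0, 0, -0.008], "dp": [-0.057, 0.756, -0.2], "grip": 0.45},
    {"dr": [0, 0, -0.008], "dp": [-0.057, 0.756, -0.2], "grip": 0.45},
    {"dr": [0, 0, -0.008], "dp": [-0.057, 0.756, -0.2], "grip": 0.45},
    {"dr": [0, 0, -0.008], "dp": [-0.057, 0.756, -0.2], "grip": 0.45},
    {"dr": [0, 0, -0.008], "dp": [-0.057, 0.756, -0.2], "grip": 0.45},
    {"dr": [0, 0, -0.008], "dp": [-0.057, 0.756, -0.2], "grip": 0.45},
  ],
)

```text
time: 21.15
ee_pos: [0.4794, 0.1448, 0.0996]
orientation: [0.707, 0.708, -0.001, -0.001]
contact_force: [-0.3, -0.0, -0.7]
grip_width: 0.0472
grip_force: 0.0
```

```bash
python3 - <<'E'
from fit import *
st(); c=snap("wrist","w14"); print(handle(c,"yel")); print(find("short_screwdriver","wrist",c))
E
```

```text
t 21.15 tcp [0.4794 0.1448 0.0996] yaw 90.09 w 0.0472 F [-0.3 -0.  -0.7] 0.0
((0.4805, 0.1458), array([25. , 96.5]), 90.0)
[(0.82, [0.479, 0.151, 0.024])]
```

Call:
servo_tool(
  motion=[
    {"dr": [0, 0, 0], "dp": [0.003, -0.002, -0.08], "grip": 0.45},
    {"dr": [0, 0, 0], "dp": [0.003, -0.002, -0.16], "grip": 0.45},
    {"dr": [0, 0, 0], "dp": [0.003, -0.002, -0.21], "grip": 0.45},
    {"dr": [0, 0, 0], "dp": [0.003, -0.002, -0.22], "grip": 0.45},
    {"dr": [0, 0, 0], "dp": [0.003, -0.002, -0.22], "grip": 0.45},
    {"dr": [0, 0, 0], "dp": [0.003, -0.002, -0.22], "grip": 0.8},
    {"dr": [0, 0, 0], "dp": [0.003, -0.002, -0.22], "grip": 0.9},
    {"dr": [0, 0, 0], "dp": [0.003, -0.002, -0.22], "grip": 0.9},
    {"dr": [0, 0, 0], "dp": [0.003, -0.002, -0.22], "grip": 0.9},
    {"dr": [0, 0, 0], "dp": [0.003, -0.002, -0.22], "grip": 0.9},
    {"dr": [0, 0, 0], "dp": [0.003, -0.002, -0.22], "grip": 0.9},
  ],
)

```text
time: 22.17
ee_pos: [0.4819, 0.1443, 0.0141]
orientation: [0.707, 0.708, 0.001, 0.001]
contact_force: [0.4, -3.5, 8.3]
grip_width: 0.0246
grip_force: 50.3
```

Call:
servo_tool(
  motion=[
    {"dr": [0, 0, 0], "dp": [0, 0, 0.1], "grip": 0.9},
    {"dr": [0, 0, -0.03], "dp": [0, 0, 0.2], "grip": 0.9},
    {"dr": [0, 0, -0.07], "dp": [0, 0.05, 0.3], "grip": 0.9},
    {"dr": [0, 0, -0.11], "dp": [0.02, 0.1, 0.34], "grip": 0.9},
    {"dr": [0, 0, -0.15], "dp": [0.05, 0.2, 0.34], "grip": 0.9},
    {"dr": [0, 0, -0.19], "dp": [0.08, 0.3, 0.34], "grip": 0.9},
    {"dr": [0, 0, -0.23], "dp": [0.1, 0.4, 0.34], "grip": 0.9},
    {"dr": [0, 0, -0.27], "dp": [0.1165, 0.5, 0.34], "grip": 0.9},
    {"dr": [0, 0, -0.31], "dp": [0.1165, 0.6, 0.34], "grip": 0.9},
    {"dr": [0, 0, -0.35], "dp": [0.1165, 0.633, 0.34], "grip": 0.9},
    {"dr": [0, 0, -0.39], "dp": [0.1165, 0.633, 0.34], "grip": 0.9},
    {"dr": [0, 0, -0.43], "dp": [0.1165, 0.633, 0.34], "grip": 0.9},
  ],
)

```text
time: 23.17
ee_pos: [0.5271, 0.3989, 0.1492]
orientation: [0.993, 0.115, 0.0, -0.0]
contact_force: [0.6, -0.5, -0.4]
grip_width: 0.0244
grip_force: 49.8
```

Call:
servo_tool(
  motion=[
    {"dr": [0, 0, -0.035], "dp": [0, 0, 0], "grip": 0.9},
    {"dr": [0, 0, -0.07], "dp": [0, 0, 0], "grip": 0.9},
    {"dr": [0, 0, -0.07], "dp": [0, 0, 0], "grip": 0.9},
    {"dr": [0, 0, -0.07], "dp": [0, 0, 0], "grip": 0.9},
  ],
)

```text
time: 23.5
ee_pos: [0.5277, 0.3976, 0.1494]
orientation: [1.0, 0.009, 0.0, -0.0]
contact_force: [0.2, -0.4, -1.5]
grip_width: 0.0242
grip_force: 49.8
```

```bash
python3 - <<'E'
from fit import *
st(); c=snap("wrist","w15"); pickle.dump(c,open("w15.pkl","wb")); print(np.round(c["pose"][:3,3],3))
for t in (45,55,65): print(fit_roi(c,[.4936,.3493,.0024],RAD,(-30,60,-70,26),t))
E
```

```text
t 23.5 tcp [0.5277 0.3976 0.1494] yaw 1.09 w 0.0242 F [ 0.2 -0.4 -1.5] 49.75810647010803
[0.6   0.399 0.292]
(array([0.4941, 0.3467, 0.0236]), np.float64(0.0148))
(array([0.4941, 0.346 , 0.0245]), np.float64(0.0199))
(array([0.4938, 0.3461, 0.0302]), np.float64(0.0236))
```

```bash
python3 - <<'E'
from fit import *
c=pickle.load(open("w15.pkl","rb")); c2=pickle.load(open("w2.pkl","rb"))
for b in((0,60,-70,24),(10,70,-72,24),(-15,70,-72,15)):
  for t in (40,50): print(b,t,fit_roi(c,[.4938,.348,.01],RAD,b,t))
for t in (45,55,65): print("w2",t,fit_roi(c2,[.4938,.348,.01],RAD,(-96,96,-72,72),t))
r=rect(c,.015,.44,.62,.26,.45,800); print(cv2.cvtColor(r,cv2.COLOR_RGB2GRAY)[::6,::5])
E
```

```text
(0, 60, -70, 24) 40 (array([0.4931, 0.3465, 0.0129]), np.float64(0.0057))
(0, 60, -70, 24) 50 (array([0.4936, 0.3459, 0.006 ]), np.float64(0.0016))
(10, 70, -72, 24) 40 (array([0.4931, 0.3464, 0.0134]), np.float64(0.0025))
(10, 70, -72, 24) 50 (array([ 4.939e-01,  3.461e-01, -1.000e-04]), np.float64(0.0012))
(-15, 70, -72, 15) 40 (array([ 0.4941,  0.3471, -0.0057]), np.float64(0.0063))
(-15, 70, -72, 15) 50 (array([0.4937, 0.3456, 0.0053]), np.float64(0.001))
w2 45 (array([0.4935, 0.3492, 0.0053]), np.float64(0.0054))
w2 55 (array([0.4937, 0.3495, 0.0017]), np.float64(0.0019))
w2 65 (array([0.4939, 0.3494, 0.0024]), np.float64(0.0015))
[[196 125 126 122 123 125 129 128 128 131 130 124 126 125 123 123 126 123
  129 123 122 123 125 131 129 123 200 202 203 200 207]
 [194 125 122 124 122 124 126 128 131 127 125 124 125 127 124 121 123 131
  128 126 126 125 132 128 129 125 143 194 195 202 206]
 [188 115 113 112 116 124 124 124 119 122 120 126 122 126 125 123 124 126
  133 128 124 129 128 130 125 130 125 199 201 206 204]
 [162 162 100  95  75  92  90  94  92  95  99  92  94  93  90  91  93
[... 1940 characters left out ...]
   19  24  19  15  17  20  16  21  21  39  85  87 119]
 [157 155 158 169 146  81 104 113 112 114 107 101  97  44  57  34  38  36
   23  15  19  19  18  15  23  52  49  46  83  87 123]
 [166 174 173  75  49  80 102 109 116 114 107 102  96  16  76  59  40  35
   35  22  22  19  23  18  19  47  86  82  85  87 127]
 [194  16  63  74  11  77 101 109 113 114 109  98  97  21  76  78  12  18
   33  32  16  24  19  19  18  41  85  85  86  87 124]
 [ 22  20  76  77  17  73  99 110 112 113 105 104  96  14  71  76  27  26
   25  20  26  24  22  19  29  46  89  85  84  85 125]
 [ 19  19  76  77  16  73 100 110 109 113 109 101  96  12  16  76  77  18
   22 139 139  83  86  87  87  85  85  86  85  86 126]]
```

Call:
servo_tool(
  motion=[
    {"dr": [0, 0, -0.005], "dp": [0.003, -0.008, -0.08], "grip": 0.9},
    {"dr": [0, 0, -0.005], "dp": [0.003, -0.008, -0.16], "grip": 0.9},
    {"dr": [0, 0, -0.005], "dp": [0.003, -0.008, -0.22], "grip": 0.9},
    {"dr": [0, 0, -0.005], "dp": [0.003, -0.008, -0.27], "grip": 0.9},
    {"dr": [0, 0, -0.005], "dp": [0.003, -0.008, -0.3], "grip": 0.9},
    {"dr": [0, 0, -0.005], "dp": [0.003, -0.008, -0.321], "grip": 0.9},
    {"dr": [0, 0, -0.005], "dp": [0.003, -0.008, -0.321], "grip": 0.9},
  ],
)

```text
time: 24.13
ee_pos: [0.529, 0.3944, 0.0198]
orientation: [1.0, 0.001, -0.0, 0.0]
contact_force: [0.5, -0.2, -0.9]
grip_width: 0.0251
grip_force: 50.7
```

Free of contact; I'll release.

Call:
servo_tool(
  motion=[
    {"dr": [0, 0, 0], "dp": [0, 0, 0], "grip": 0.6},
    {"dr": [0, 0, 0], "dp": [0, 0, 0], "grip": 0.5},
    {"dr": [0, 0, 0], "dp": [0, 0, 0], "grip": 0.45},
    {"dr": [0, 0, 0], "dp": [0, 0, 0], "grip": 0.45},
    {"dr": [0, 0, 0], "dp": [0, 0, 0.08], "grip": 0.45},
    {"dr": [0, 0, 0], "dp": [0, 0, 0.18], "grip": 0.3},
    {"dr": [0, 0, 0], "dp": [0, 0, 0.28], "grip": 0.1},
    {"dr": [0, 0, 0], "dp": [0, 0, 0.38], "grip": 0},
    {"dr": [0, 0, 0], "dp": [0, 0, 0.45], "grip": 0},
    {"dr": [0, 0, 0], "dp": [0, 0, 0.45], "grip": 0},
  ],
)

```text
time: 24.97
ee_pos: [0.5306, 0.3955, 0.2074]
orientation: [1.0, 0.0, 0.004, -0.003]
contact_force: [1.2, -0.8, 0.5]
grip_width: 0.0856
grip_force: 0.0
```

```bash
python3 - <<'E'
from fit import *
st(); c=snap("wrist","w16"); pickle.dump(c,open("w16.pkl","wb"))
print(find("short_screwdriver","wrist",c))
for b in ((-40,70,-72,24),(-20,70,-72,24)): print(fit_roi(c,[.4938,.3462,.004],RAD,b,50))
m=rect(c,.018,.38,.62,.25,.46,2000); H,S,V=cv2.split(cv2.cvtColor(m,cv2.COLOR_RGB2HSV)); k=((H>8)&(H<30)&(S>110)).astype(np.uint8)*255
cs,_=cv2.findContours(k,cv2.RETR_EXTERNAL,cv2.CHAIN_APPROX_NONE); (u,v),wh,an=cv2.minAreaRect(max(cs,key=cv2.contourArea)); print("handle",.62-v/2000,.46-u/2000,np.array(wh)/2,an)
E
```

```text
t 24.97 tcp [0.5306 0.3955 0.2074] yaw 0.01 w 0.0856 F [ 1.2 -0.8  0.5] 0.0
[(0.95, [0.534, 0.394, 0.027])]
(array([0.494 , 0.3456, 0.0059]), np.float64(0.0008))
(array([0.494 , 0.3456, 0.0059]), np.float64(0.0008))
handle 0.532000015258789 0.3935 [26.99999619 95.99998474] 0.0
```

Call:
servo_tool(
  motion=[
    {"dr": [0, 0, 0.04], "dp": [0.05, -0.2, 0], "grip": 0},
    {"dr": [0, 0, 0.08], "dp": [0.1, -0.5, -0.05], "grip": 0},
    {"dr": [0, 0, 0.08], "dp": [0.106, -0.766, -0.12], "grip": 0},
    {"dr": [0, 0, 0.08], "dp": [0.106, -0.766, -0.12], "grip": 0},
    {"dr": [0, 0, 0.08], "dp": [0.106, -0.766, -0.12], "grip": 0},
    {"dr": [0, 0, 0.08], "dp": [0.106, -0.766, -0.12], "grip": 0},
    {"dr": [0, 0, 0.08], "dp": [0.106, -0.766, -0.12], "grip": 0},
    {"dr": [0, 0, 0.08], "dp": [0.106, -0.766, -0.12], "grip": 0},
    {"dr": [0, 0, 0.08], "dp": [0.106, -0.766, -0.12], "grip": 0.15},
    {"dr": [0, 0, 0.08], "dp": [0.106, -0.766, -0.12], "grip": 0.15},
    {"dr": [0, 0, 0.08], "dp": [0.106, -0.766, -0.12], "grip": 0.15},
  ],
)

```text
time: 25.98
ee_pos: [0.5709, 0.0883, 0.1514]
orientation: [0.992, 0.125, -0.001, -0.0]
contact_force: [0.1, 0.9, -0.3]
grip_width: 0.0726
grip_force: 0.0
```

```bash
python3 - <<'E'
from fit import *
st(); c=snap("wrist","w17"); pickle.dump(c,open("w17.pkl","wb"));print(np.round(c["pose"][:3,3],3), find("battery_pack","wrist",c))
for t in(45,60):
  g=cv2.cvtColor(rect(c,.02,.5,.65,.01,.17,2000),cv2.COLOR_RGB2GRAY); k=cv2.morphologyEx((g<t).astype(np.uint8)*255,cv2.MORPH_CLOSE,np.ones((41,41)))
  cs,_=cv2.findContours(k,cv2.RETR_EXTERNAL,cv2.CHAIN_APPROX_NONE)
  for q in cs:
    if cv2.contourArea(q)>3000: (u,v),wh,an=cv2.minAreaRect(q); print(.65-v/2000,.17-u/2000,np.array(wh)/2,an)
c10=pickle.load(open("w10.pkl","rb")); g=cv2.cvtColor(rect(c10,.02,.51,.64,.02,.14,2000),cv2.COLOR_RGB2GRAY)
cv2.imwrite("g.png",g); k=cv2.morphologyEx((g<50).astype(np.uint8)*255,cv2.MORPH_CLOSE,np.ones((41,41))); cs,_=cv2.findContours(k,cv2.RETR_EXTERNAL,cv2.CHAIN_APPROX_NONE)
(u,v),wh,an=cv2.minAreaRect(max(cs,key=cv2.contourArea)); print("w10",.64-v/2000,.14-u/2000,np.array(wh)/2,an)
E
```

```text
t 25.98 tcp [0.5709 0.0883 0.1514] yaw 14.38 w 0.0726 F [ 0.1  0.9 -0.3] 0.0
[0.642 0.106 0.294] [(0.9, [0.578, 0.088, 0.02])]
0.5744345474243164 0.0880896682739258 [78.07003021 50.65171814] 75.67728424072266
0.5744664688110351 0.08809600067138673 [78.4616394  51.24761963] 75.71890258789062
w10 0.5752846374511719 0.08832266616821291 [79.48217773 50.72387314] 75.67728424072266
```

Call:
servo_tool(
  motion=[
    {"dr": [0, 0, 0], "dp": [0.009, 0, -0.1], "grip": 0.15},
    {"dr": [0, 0, 0], "dp": [0.009, 0, -0.2], "grip": 0.15},
    {"dr": [0, 0, 0], "dp": [0.009, 0, -0.29], "grip": 0.15},
    {"dr": [0, 0, 0], "dp": [0.009, 0, -0.34], "grip": 0.15},
    {"dr": [0, 0, 0], "dp": [0.009, 0, -0.357], "grip": 0.15},
    {"dr": [0, 0, 0], "dp": [0.009, 0, -0.357], "grip": 0.15},
    {"dr": [0, 0, 0], "dp": [0.009, 0, -0.357], "grip": 0.35},
    {"dr": [0, 0, 0], "dp": [0.009, 0, -0.357], "grip": 0.5},
    {"dr": [0, 0, 0], "dp": [0.009, 0, -0.357], "grip": 0.55},
    {"dr": [0, 0, 0], "dp": [0.009, 0, -0.357], "grip": 0.55},
    {"dr": [0, 0, 0], "dp": [0.009, 0, -0.357], "grip": 0.55},
    {"dr": [0, 0, 0], "dp": [0.009, 0, -0.357], "grip": 0.55},
  ],
)

```text
time: 27.08
ee_pos: [0.5758, 0.0883, 0.0114]
orientation: [0.992, 0.125, 0.002, 0.0]
contact_force: [-1.8, 3.0, 8.4]
grip_width: 0.0501
grip_force: 52.6
```

Call:
servo_tool(
  motion=[
    {"dr": [0, 0, 0], "dp": [0, 0, 0.08], "grip": 0.55},
    {"dr": [0, 0, 0], "dp": [0, 0, 0.17], "grip": 0.55},
    {"dr": [0, 0, -0.04], "dp": [-0.05, 0.1, 0.25], "grip": 0.55},
    {"dr": [0, 0, -0.078], "dp": [-0.1, 0.2, 0.27], "grip": 0.55},
    {"dr": [0, 0, -0.078], "dp": [-0.15, 0.3, 0.27], "grip": 0.55},
    {"dr": [0, 0, -0.078], "dp": [-0.2, 0.4, 0.27], "grip": 0.55},
    {"dr": [0, 0, -0.078], "dp": [-0.201, 0.5, 0.27], "grip": 0.55},
    {"dr": [0, 0, -0.078], "dp": [-0.201, 0.56, 0.27], "grip": 0.55},
    {"dr": [0, 0, -0.078], "dp": [-0.201, 0.589, 0.22], "grip": 0.55},
    {"dr": [0, 0, -0.078], "dp": [-0.201, 0.589, 0.16], "grip": 0.55},
    {"dr": [0, 0, -0.078], "dp": [-0.201, 0.589, 0.13], "grip": 0.55},
    {"dr": [0, 0, -0.078], "dp": [-0.201, 0.589, 0.13], "grip": 0.55},
  ],
)

```text
time: 28.08
ee_pos: [0.4934, 0.323, 0.0597]
orientation: [1.0, 0.003, -0.002, 0.001]
contact_force: [-0.5, -0.4, -1.5]
grip_width: 0.0498
grip_force: 53.2
```

```bash
python3 - <<'E'
from fit import *
st(); c=snap("wrist","w18"); print(find("battery_pack","wrist",c))
E
```

```text
t 28.08 tcp [0.4934 0.323  0.0597] yaw 0.37 w 0.0498 F [-0.5 -0.4 -1.5] 53.15419793128967
[(0.98, [0.502, 0.321, 0.069])]
```

Call:
servo_tool(
  motion=[
    {"dr": [0, 0, 0], "dp": [0.005, 0.002, -0.03], "grip": 0.55},
    {"dr": [0, 0, 0], "dp": [0.005, 0.002, -0.06], "grip": 0.55},
    {"dr": [0, 0, 0], "dp": [0.005, 0.002, -0.09], "grip": 0.55},
    {"dr": [0, 0, 0], "dp": [0.005, 0.002, -0.104], "grip": 0.55},
    {"dr": [0, 0, 0], "dp": [0.005, 0.002, -0.104], "grip": 0.55},
    {"dr": [0, 0, 0], "dp": [0.005, 0.002, -0.104], "grip": 0.55},
  ],
)

```text
time: 28.68
ee_pos: [0.4964, 0.3242, 0.0193]
orientation: [1.0, 0.003, -0.0, 0.0]
contact_force: [-0.7, -0.5, -1.9]
grip_width: 0.0499
grip_force: 53.2
```

Call:
servo_tool(
  motion=[
    {"dr": [0, 0, 0], "dp": [-0.001, 0, -0.005], "grip": 0.55},
    {"dr": [0, 0, 0], "dp": [-0.001, 0, -0.005], "grip": 0.4},
    {"dr": [0, 0, 0], "dp": [-0.001, 0, -0.005], "grip": 0.34},
    {"dr": [0, 0, 0], "dp": [-0.001, 0, -0.005], "grip": 0.28},
    {"dr": [0, 0, 0], "dp": [-0.001, 0, -0.005], "grip": 0.25},
    {"dr": [0, 0, 0], "dp": [0, 0, 0.06], "grip": 0.25},
    {"dr": [0, 0, 0], "dp": [0, 0, 0.16], "grip": 0.2},
    {"dr": [0, 0, 0], "dp": [0, 0, 0.26], "grip": 0},
    {"dr": [0, 0, 0], "dp": [0.05, -0.1, 0.36], "grip": 0},
    {"dr": [0, 0, 0], "dp": [0.1, -0.2, 0.46], "grip": 0},
    {"dr": [0, 0, 0], "dp": [0.1, -0.3, 0.56], "grip": 0},
    {"dr": [0, 0, 0], "dp": [0.1, -0.4, 0.66], "grip": 0},
  ],
)

```text
time: 29.68
ee_pos: [0.5328, 0.2089, 0.2396]
orientation: [1.0, 0.003, 0.0, -0.0]
contact_force: [0.3, 0.2, 0.3]
grip_width: 0.0855
grip_force: 0.0
```

Call:
servo_tool(
  motion=[
    {"dr": [0, 0, 0], "dp": [-0.05, -0.1, 0.15], "grip": 0},
    {"dr": [0, 0, 0], "dp": [-0.05, -0.2, 0.2], "grip": 0},
    {"dr": [0, 0, 0], "dp": [-0.05, -0.2, 0.2], "grip": 0},
    {"dr": [0, 0, 0], "dp": [-0.05, -0.2, 0.2], "grip": 0},
    {"dr": [0, 0, 0], "dp": [-0.05, -0.2, 0.2], "grip": 0},
  ],
)

```text
time: 30.1
ee_pos: [0.5125, 0.1293, 0.3193]
orientation: [1.0, 0.002, 0.001, -0.0]
contact_force: [0.4, -0.3, -1.6]
grip_width: 0.0854
grip_force: 0.0
```

```bash
python3 - <<'E'
from fit import *
st(); c=snap("wrist","w19")
for t in THINGS: print(t,find(t,"wrist",c))
m=rect(c,.02,.34,.72,-.25,.54,1000); cv2.imwrite("pics/r19.png",m[:,:,::-1])
E
```

```text
t 30.1 tcp [0.5125 0.1293 0.3193] yaw 0.23 w 0.0854 F [ 0.4 -0.3 -1.6] 0.0
fixing_tray [(0.63, [0.455, -0.116, 0.017])]
radio_tray [(0.76, [0.503, 0.349, 0.012])]
long_screwdriver [(0.61, [0.493, -0.077, 0.029])]
short_screwdriver [(0.65, [0.531, 0.389, 0.02])]
screw_tub [(0.7, [0.382, -0.164, 0.039])]
tape_measure [(0.57, [0.505, -0.148, 0.044]), (0.3, [0.493, -0.077, 0.027])]
battery_pack [(0.6, [0.495, 0.322, 0.023])]
pliers [(0.69, [0.683, 0.436, 0.015]), (0.65, [0.498, 0.322, 0.025])]
```

View pics/r19.png

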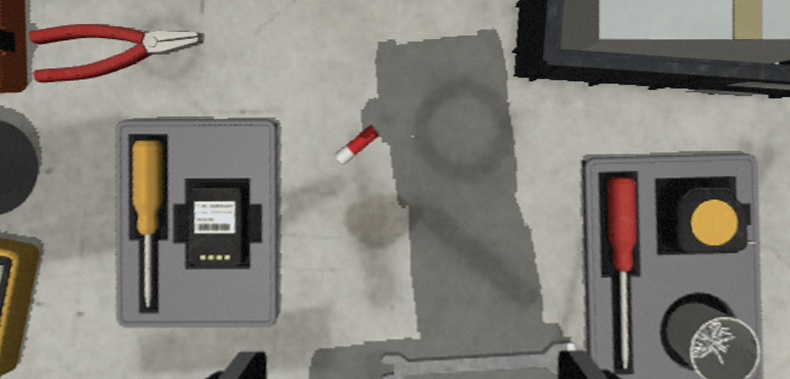

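The final view shows everything bedded: the yellow driver at (148,225) and the pack at (215,225) in the radio tray, and the red driver, tape and upright tub in the fixing tray. The pliers are where they were. I'll hand it in.

```bash
python3 -c "
from rig import bot
print(bot.close_job())"
```

```text
the job is handed in; nothing more can be done
None
```

Both kits are made up and the job is handed in at about 30 s of robot time, with each thing bedded in its recess, the tub upright and the pliers untouched; one doubt is the tape, which sits at its seated height but whose thin hook is about 25 mm off the body's centre line, so it reaches over the tray's -y edge beside the notch rather than in it.

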